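# Ready the pad printer: cup over the image, speed knob to the mark

## Robot

A 6-joint arm with a two-finger parallel gripper is mounted at the origin on the work surface. World frame = base frame: x ahead of the robot, y to its left, z up, the work surface at z = 0. Lengths are in mm, angles in rad, forces in N, time in s.
With the tool pointing down it reaches from about 350 to 925 mm from the base axis. Payload 6.4 kg.
Tool frame: the origin (TCP) lies between the finger pads; the fingertips stand robot.finger_overhang ahead of it and the grasp point (between the pads) lies 6 mm ahead of it (robot.finger_overhang is the distance from the TCP to the fingertips, in mm); z points along the fingers, x is the direction in which the jaws open and shut, and the axes are right-handed (so a half turn about z gives the same grasp; the last joint's range is limited). The gripper opens to 94 mm and grips with 3 to 60 N. Pads are 16 mm wide; open, the fingers measure 119 mm over their backs; the gripper's body (75 mm by 177 mm) begins 78 mm behind the grasp point.
Start: joints at [-1.493, 0.245, 1.558, -0, 1.339, -0.174], TCP at [161.95, -629.513, 230.455] pointing down, gripper open.
Joint ranges: [-3.13, 3.13], [-1.02, 2.26], [0.13, 2.54], [-0.95, 4.09], [0.21, 2.88], [-2.74, 2.74]. Speed limits (rad/s): [2.57, 2.57, 3.14, 3.14, 3.14, 3.14].

## Interface

Orientations are given as a rotation vector (axis times angle).
In Python, from plant import robot, vision gives the robot as it stands.
- The arm moves only by the shell command python3 -m crank 'ROWS' [OPENING] [FORCE]. ROWS is JSON, a list of rows, each an object of numbers: "tx", "ty", "tz": the shift along the world's x, y, z in m; "twist": the turn about the world's z in degrees. A call has exactly 8 rows; each row is the pose to reach, as a shift and turn from the pose commanded when the call began; what a row does not reach only later rows make up. A row lasts 1/12 s, in which the tool goes at most 41.7 mm and 7.16 degrees, less where a joint would pass 70% of its speed; a pose out of reach is approached as far as the arm can. A call with a gripper value outside its range is refused whole. OPENING is the finger opening in m, from 0 to 0.094, set as the call begins (- or left out, the last holds). The fingers move at their own pace and stop on an object; FORCE is the grip in N (left out, the last holds). Time passes only in rows, so rows that repeat a pose let the fingers close, or fill a call up. It gives the time, the measured TCP pose, the force and the opening at its end, in the units of the state.
- robot.observe(): the state, without advancing time (a new reading comes with each control period).
- vision.grab_frame(name): name is "side" or "top"; returns the picture (384x512x3 uint8, red, green, blue); there is no depth.
- vision.camera_params(name): a dict with "K" (3x3 intrinsics, pixels), "R" (3x3) and "t" (3): a world point X has camera coordinates R X + t. Camera axes: x right, y down, z forward; pixel columns grow to the right and rows downward; lengths in mm; the calibration is good to about 2 mm. A picture is of the moment at which its call begins. camera_params takes no time and is no camera call.
- robot.finish_job(): hands the job in, once; it reports no verdict.
The state is a dict: "time": time; "joint_pos": joint angles; "dq": joint speeds; "tau": joint torques, N m; "eef_pos": TCP position; "tcp_rot": TCP orientation; "contact_force": force on the tool from outside, world axes, zero at the start; "wrist_torque": the same for the moment, N m; "width": finger opening in mm.
Only numpy, scipy, OpenCV 4.12 (cv2) and the standard library are available. Lean on these libraries where they do the work, as an engineer would, in place of code of your own. Each camera call takes 0.05 s, during which the arm holds its last target.

## Task

Get the pad printer ready: slide the ink cup along the printing plate until it sits centred in the black circle around the etched image, never lifting or tipping it, because it would spill. On the sloped control desk, turn the sunken speed knob clockwise until its white line points at the green mark. Let go of both, and leave the parts bin, the ink tin and the cleaner bottle where they stand.

Things in the scene. Friction and masses are not known exactly. Their poses are not given: they have to be found in the camera images.
- cup_center (a point): Centre of the loose ink cup, half-way up, 39 mm above the plate it stands on; z up. Round closed cup, 78 mm tall, about 0.6 kg: white foot ring 90 mm in diameter, aluminium body 87 mm with a blue band, bevelled to 76 mm across at 41 mm up; above that a round black grip, 34 mm in diameter, from 41 to 78 mm above the plate. It slides on the steel plate with ordinary friction.
- image_center (a point): Centre of the etched black star on the plate's top face, 85 mm above the table, inside a black circle 100 mm across; z up, y along the plate. The cup goes here. It is at the left or right end; the grey parking circle lies 160 mm away along the plate. A pink pad under a dark carriage starts 93 mm towards +x, 42 mm above the plate; the work nest, 11 mm above plate level, starts 75 mm towards -x.
- printer: Cream tabletop pad printer, fixed. Origin at table level under the plate's middle; x across the plate, away from the robot, y along it, z up. Base 60 mm high, x -140 to 260 mm, y +-150 mm. Flat steel plate 110 mm (x) by 264 mm (y), top at 85 mm. End clamp bars at y +-133 to 147 mm, 6 mm above the plate, screws to 12 mm. Housing at x 160 to 260 mm, up to 235 mm high.
- speed_knob (a joint): Angle of the speed knob, rad: 0 to 4.71, growing clockwise as seen looking onto the panel. The white line stands at the green mark at 2.83. Dry friction, about 0.03 N m, no spring: it stays where it is left.
- knob_top (a point): Centre of the knob's top face; z points along the axis out of the panel (35 degrees from vertical, leaning to the robot); x and y turn with the knob. Dark round knob, 26 mm across, 28 mm tall, white line from centre to rim; grip it at any angle. It stands centred in a round well 80 mm across, 32 mm deep: its top is 4 mm below the panel's face, the well's floor 28 mm below this point.
- console: Grey control desk, fixed, 180 mm wide (y), x from -66 to 115 mm, 49 mm high in front; its face, 160 mm long, rises at 35 degrees to a 141 mm high back. Origin at table level under the face's middle; x away from the robot, z up. The knob's well is right of the middle as seen by the robot. Eleven marks round it: the seventh clockwise from lower left is broad and green, the others black.
- bin_center (a point): Centre of a blue open parts bin with black parts, 200 x 120 x 70 mm (x, y, z), bystander.
- tin_center (a point): Centre of an upright ink tin, 80 mm in diameter, 95 mm tall, bystander.
- cleaner_center (a point): Centre of an upright bottle with a red cap, 60 mm in diameter, 160 mm tall, standing behind the control desk, bystander.
Not all that is in view belongs to the job. What is shaped like the part that bears cup_center but red or yellow is not meant.

How it is judged:
By the outcome, as a careful person would: the job done as asked, in the order asked, and still so for the second after the job is handed in, with the robot touching nothing.
It also fails if it takes over 58 s, if anything falls off the work surface, if the arm or the gripper's body presses on something with over 40 N, if the wrist force passes 120 N, or if a joint passes its speed limit or range.

## Working session

There is one attempt and no reset: what is moved stays moved. The work goes in short steps, Python scripts to look and compute and a shell command to move; the robot and the scene stay as the last step left them, time stands still between calls to the robot, and variables do not carry over. Pictures are saved under pics/ and viewed, and the job is handed in when it is done.

```bash
mkdir -p pics; ls; python3 - <<'E'
from plant import robot, vision
import cv2,json
s=robot.observe(); print(s); print(robot.finger_overhang)
for n in("side","top"):
    im=vision.grab_frame(n); cv2.imwrite(f"pics/{n}0.png",im[:,:,::-1]); p=vision.camera_params(n); print(n,p)
E
```

```text
pics
{'time': 0.0, 'joint_pos': array([-1.49309285e+00,  2.45824159e-01,  1.55902025e+00,  5.18309155e-06,
        1.33870224e+00, -1.74110146e-01]), 'dq': array([ 0.00077508, -0.00036535,  0.00028357, -0.00068288,  0.0002676 ,
        0.00115359]), 'tau': array([ 5.18072284e-05, -4.15839136e+01, -3.14598155e+01,  6.85005658e-02,
        3.31294409e-02, -1.38426476e-04]), 'eef_pos': array([ 161.91078276, -628.93084632,  229.33552009]), 'tcp_rot': array([-2.48166554e+00,  1.92401338e+00,  2.05644033e-03]), 'contact_force': array([0.5569245 , 0.32642357, 0.16372305]), 'wrist_torque': array([-0.02746644,  0.00962759, -0.00164076]), 'width': 94.05599652910654}
25.0
side {'K': array([[435.70269718,   0.        , 259.50957945],
       [  0.        , 435.70269718, 187.8105795 ],
       [  0.        ,   0.        ,   1.        ]]), 'R': array([[-0.88462358, -0.46594183, -0.01842081],
       [-0.24506423,  0.49815416, -0.83173671],
       [ 0.39671733, -0.73125963, -0.55486459]]), 't': array([ 456.45213646,  204.35469715, 1651.36538731])}
top {'K': array([[352.66367228,   0.        , 247.4505125 ],
       [  0.        , 352.66367228, 185.20472432],
       [  0.        ,   0.        ,   1.        ]]), 'R': array([[ 0.01696475, -0.99984702, -0.00425756],
       [-0.99818023, -0.01668972, -0.0579455 ],
       [ 0.05786558,  0.00523285, -0.99831067]]), 't': array([  -4.87776303,  510.37864417, 1348.00454432])}
```

View pics/side0.png

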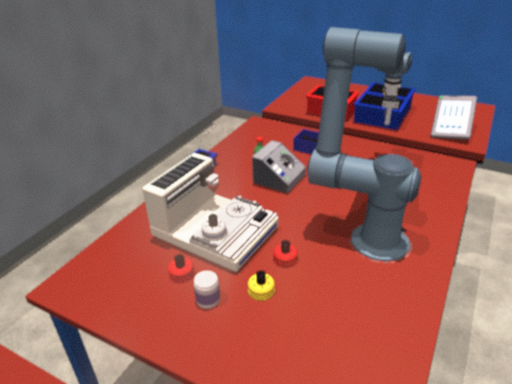

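View pics/top0.png

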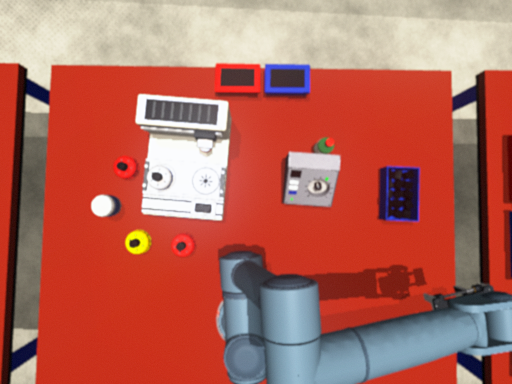

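```bash
python3 - <<'E'
import cv2
t=cv2.imread("pics/top0.png"); s=cv2.imread("pics/side0.png")
cv2.imwrite("pics/t_pr.png",cv2.resize(t[85:260,85:240],None,fx=4,fy=4,interpolation=cv2.INTER_CUBIC)[:600])
cv2.imwrite("pics/t_kn.png",cv2.resize(t[130:215,275:350],None,fx=7,fy=7,interpolation=cv2.INTER_CUBIC))
cv2.imwrite("pics/s_pr.png",cv2.resize(s[145:275,140:310],None,fx=4,fy=4,interpolation=cv2.INTER_CUBIC))
E
```

```text
(no output)
```

View pics/t_pr.png

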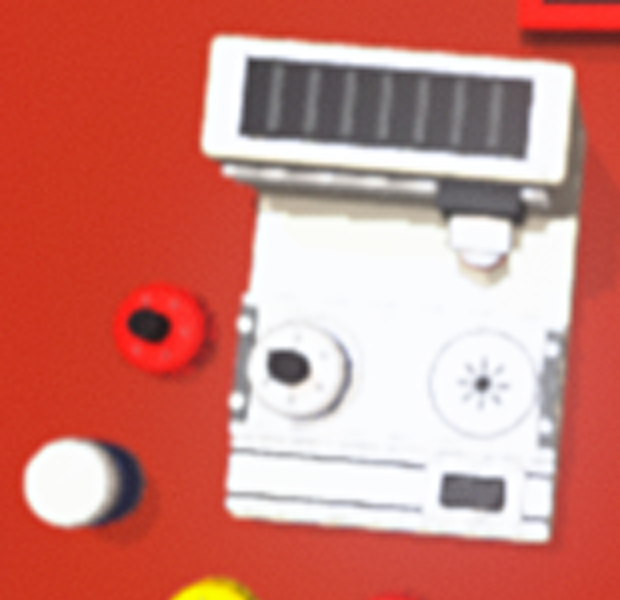

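View pics/t_kn.png

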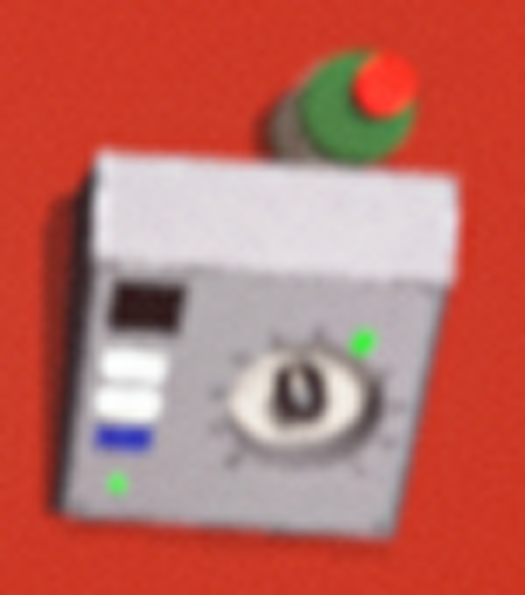

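View pics/s_pr.png

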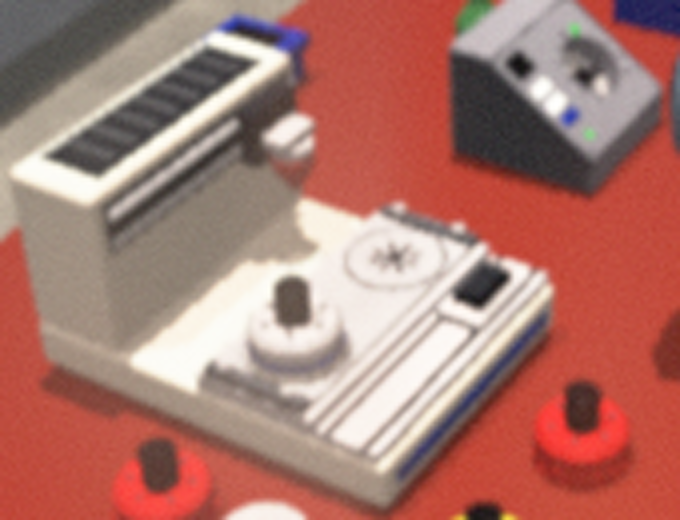

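```bash
cat > h.py <<'E'
import numpy as np,cv2
from plant import robot,vision
def cast(n,uv,z):
    p=vision.camera_params(n);K,R,t=p["K"],p["R"],p["t"]
    d=R.T@np.linalg.solve(K,[uv[0],uv[1],1.]);c=-R.T@t
    return c+d*(z-c[2])/d[2]
def castplane(n,uv,q,nn):
    p=vision.camera_params(n);K,R,t=p["K"],p["R"],p["t"]
    d=R.T@np.linalg.solve(K,[uv[0],uv[1],1.]);c=-R.T@t
    return c+d*(np.dot(np.subtract(q,c),nn)/np.dot(d,nn))
def proj(n,X):
    p=vision.camera_params(n);v=p["R"]@np.asarray(X,float)+p["t"];v=p["K"]@v;return v[:2]/v[2]
def tri(a,b):
    A=[];B=[]
    for n,uv in(("side",a),("top",b)):
        p=vision.camera_params(n);P=p["K"]@np.c_[p["R"],p["t"]]
        for i in(0,1):
            r=uv[i]*P[2]-P[i];A.append(r[:3]);B.append(-r[3])
    return np.linalg.lstsq(np.array(A),np.array(B),rcond=None)[0]
def darkblobs(im,x0,y0,x1,y1,th,minA=5):
    g=cv2.cvtColor(im,cv2.COLOR_BGR2GRAY)[y0:y1,x0:x1].astype(float)
    m=(g<th).astype(np.uint8);k,l,st,ce=cv2.connectedComponentsWithStats(m)
    o=[]
    for i in range(1,k):
        if st[i,4]>=minA:
            w=np.where(cv2.dilate((l==i).astype(np.uint8),np.ones((3,3)))>0,np.clip(th+30-g,0,None),0)
            ys,xs=np.mgrid[y0:y1,x0:x1]
            o.append(((xs*w).sum()/w.sum(),(ys*w).sum()/w.sum(),st[i,4]))
    return o
E
python3 - <<'E'
from h import *
t=cv2.imread("pics/top0.png"); s=cv2.imread("pics/side0.png")
np.set_printoptions(precision=1,suppress=True)
for b in darkblobs(t,143,160,175,195,110): print("top cup",np.round(b,2),cast("top",b,144.5))
for b in darkblobs(t,190,165,220,195,170,2): print("top star",np.round(b,2),cast("top",b,85))
for b in darkblobs(s,195,205,230,240,110): print("side cup",np.round(b,2),cast("side",b,144.5))
for b in darkblobs(s,222,195,255,222,150,2): print("side star",np.round(b,2),cast("side",b,85))
# bright components around white/silver colours; 
for n,im in(("top",t),("side",s)):
    hsv=cv2.cvtColor(im,cv2.COLOR_BGR2HSV);m=cv2.inRange(hsv,(50,120,80),(70,255,255))
    k,l,st,ce=cv2.connectedComponentsWithStats(m)
    for i in range(1,k): print(n,"green",ce[i],st[i,4])
sub=t[165:200,300:340];cv2.imwrite("pics/k1.png",cv2.resize(sub,None,fx=14,fy=14,interpolation=cv2.INTER_CUBIC))
sub=s[148:182,270:305];cv2.imwrite("pics/k2.png",cv2.resize(sub,None,fx=16,fy=16,interpolation=cv2.INTER_CUBIC))
E
```

```text
top cup [156.6 176.2  61. ] [529.  321.9 144.5]
top star [205.2 180.5  10. ] [520.9 158.7  85. ]
side cup [212.6 220.2  74. ] [531.1 322.8 144.5]
side star [243.1 197.7 152. ] [546.4  81.   85. ]
side star [238.2 208.9   7. ] [526.  155.5  85. ]
side star [253.7 217.6   6. ] [445.4 177.7  85. ]
top green [323. 140.] 5
top green [320. 142.] 1
top green [322. 143.] 1
top green [320.9 145.9] 7
top green [331.  147.5] 2
top green [322. 150.] 3
top green [326.5 149. ] 2
top green [325. 151.] 1
top green [329.5 150. ] 2
top green [326.2 178.8] 6
top green [291. 199.] 1
```

View pics/k1.png

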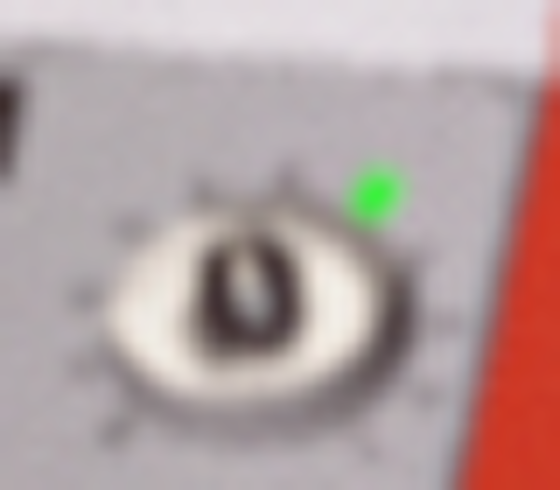

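View pics/k2.png

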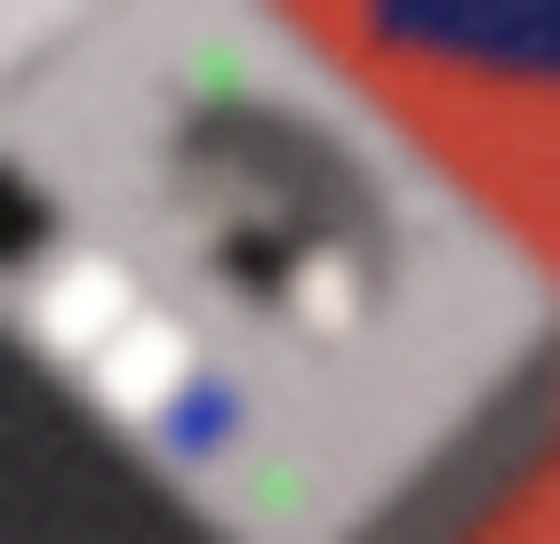

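```bash
python3 - <<'E'
from h import *
np.set_printoptions(precision=1,suppress=True)
q=lambda x,y:(275+x/7-.5,130+y/7-.5)
P={k:cast("top",q(*v[0]),v[1]) for k,v in dict(bl=((97,150),141),br=((460,175),141),rl=((95,260),141),rr=((450,283),141),fl=((62,515),49),fr=((394,537),49)).items()}
for k in P: print(k,P[k])
y=P['rl']-P['rr'];print("width",np.linalg.norm(y),"yaw",np.degrees(np.arctan2(-y[0],y[1])))
y=P['fl']-P['fr'];print("width",np.linalg.norm(y),"yaw",np.degrees(np.arctan2(-y[0],y[1])))
y=P['bl']-P['br'];print("width",np.linalg.norm(y),"yaw",np.degrees(np.arctan2(-y[0],y[1])))
t=cv2.imread("pics/top0.png")[165:200,300:340]
s=cv2.imread("pics/side0.png")[148:182,270:305]
a=cv2.resize(t,None,fx=14,fy=14,interpolation=cv2.INTER_NEAREST)
g=cv2.cvtColor(t,cv2.COLOR_BGR2GRAY);print(g[13:28,10:26])
E
```

```text
bl [ 626.5 -139.   141. ]
br [ 616.8 -321.6  141. ]
rl [ 570.8 -138.6  141. ]
rr [ 562.1 -316.6  141. ]
fl [ 443.5 -132.4   49. ]
fr [ 434.7 -310.3   49. ]
width 178.2645658465021 yaw -2.782821978005527
width 178.11963028840057 yaw -2.8192254177109577
width 182.79195717777785 yaw -3.038310780579833
[[175 175 175 162 146 156 163 165 162 151 137 148 162 172 174 172]
 [173 176 173 161 145 148 152 151 145 141 141 140 145 154 165 167]
 [165 176 181 179 172 168 159 146 142 151 159 149 143 142 148 157]
 [163 181 201 207 194 174 159 142 130 146 172 178 170 153 143 140]
 [181 200 212 208 178 137 128 126  99 105 150 185 198 187 168 142]
 [205 214 220 203 140  84 112 141  98  65 107 176 216 218 198 163]
 [216 223 225 199 121  61 118 166 126  66  80 158 222 232 221 192]
 [220 227 226 196 112  57 113 163 141  82  72 147 219 235 235 215]
 [227 232 223 180 101  54  93 143 143  94  67 137 210 234 236 224]
 [233 231 213 163  99  56  71 108 122  86  69 133 207 234 236 223]
 [235 231 210 164 109  71  58  75  88  74  86 153 217 235 233 214]
 [233 233 218 180 132  94  81  84  82  91 127 185 228 233 222 186]
 [216 234 227 201 162 133 129 137 142 152 178 208 225 217 186 145]
 [183 211 223 219 195 176 178 186 189 196 204 208 201 177 142 112]
 [147 174 197 207 200 195 194 196 190 194 189 177 158 135 116 105]]
```

```bash
cat >> h.py <<'E'
psi=np.radians(-2.85);ex=np.array([np.cos(psi),np.sin(psi),0]);ey=np.array([-np.sin(psi),np.cos(psi),0]);ez=np.array([0,0,1.])
s35,c35=np.sin(np.radians(35)),np.cos(np.radians(35))
A=-s35*ex+c35*ez; U=c35*ex+s35*ez
F0=np.array([503.3,-224.5,95.2])
def rect(n,im,C,depth,half=50,k=5):
    "rectified panel view: right=-ey, up=U"
    pts=[];dst=[]
    for r,u in((-half,half),(half,half),(half,-half),(-half,-half)):
        X=C-A*depth-ey*r+U*u; pts.append(proj(n,X)); dst.append(((r+half)*k,(half-u)*k))
    H=cv2.getPerspectiveTransform(np.float32(pts),np.float32(dst))
    return cv2.warpPerspective(im,H,(2*half*k,2*half*k),flags=cv2.INTER_CUBIC)
E
python3 - <<'E'
from h import *
np.set_printoptions(precision=1,suppress=True)
t=cv2.imread("pics/top0.png");s=cv2.imread("pics/side0.png")
C=castplane("top",(318.0,187.0),F0,A);print("well on face",C, "local y",(C-F0)@ey,"u",(C-F0)@U)
a=[rect(n,im,C,d,55,5) for n,im,d in(("top",t,0),("side",s,0))]
o=np.hstack(a)
for j in(0,1):
    cv2.drawMarker(o,(275+550*j,275),(255,0,255),0,12,1)
    cv2.circle(o,(275+550*j,275),200,(255,0,255),1)
cv2.imwrite("pics/r0.png",cv2.resize(o,(800,400)))
g,_=darkblobs,0
gm=castplane("top",(326.2,178.8),C,A)-C;print("green rel r,u",-gm@ey,gm@U, np.degrees(np.arctan2(-gm@ey,gm@U)))
E
```

```text
well on face [ 503.4 -252.8   96.3] local y -28.24684402022346 u 1.8643739978862348
green rel r,u 23.58420448517925 36.46625836069756 32.89238321002183
```

View pics/r0.png

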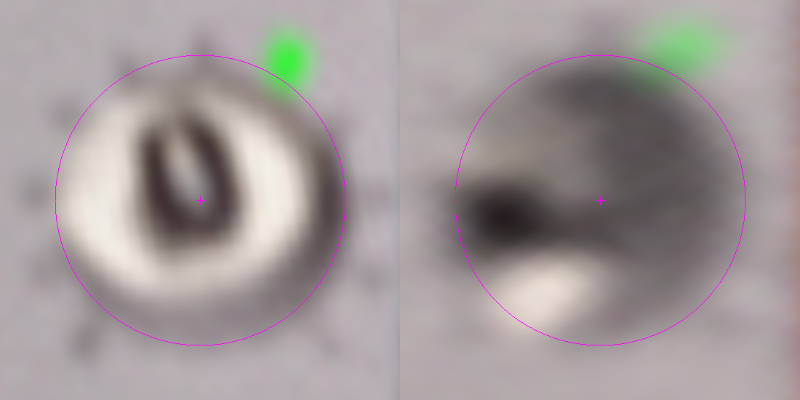

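```bash
python3 - <<'E'
from h import *
np.set_printoptions(precision=1,suppress=True)
t=cv2.imread("pics/top0.png");s=cv2.imread("pics/side0.png")
C=castplane("top",(318.0,187.0),F0,A);K=C-4*A
for uv in((317.0,183),(317.05,184),(317.2,185),(317.5,186),(317.8,187),(318,188)):
    X=castplane("top",uv,K,A)-K;print(uv,"r %.1f u %.1f"%(-X@ey,X@U))
o=np.hstack([rect("top",t,C,4,30,12),rect("side",s,C,4,30,12)])
for j in(0,1): cv2.circle(o,(360+720*j,360),156,(255,0,255),1);cv2.drawMarker(o,(360+720*j,360),(255,0,255),0,12,1)
cv2.imwrite("pics/r1.png",cv2.resize(o,(800,400)))
for n,P in(("top",K),("side",K)): print(n,proj(n,P))
E
```

```text
(317.0, 183) r -5.3 u 14.2
(317.05, 184) r -4.5 u 10.0
(317.2, 185) r -3.3 u 5.8
(317.5, 186) r -1.6 u 1.7
(317.8, 187) r 0.2 u -2.5
(318, 188) r 1.6 u -6.7
top [317.9 186.4]
side [287.  160.8]
```

View pics/r1.png

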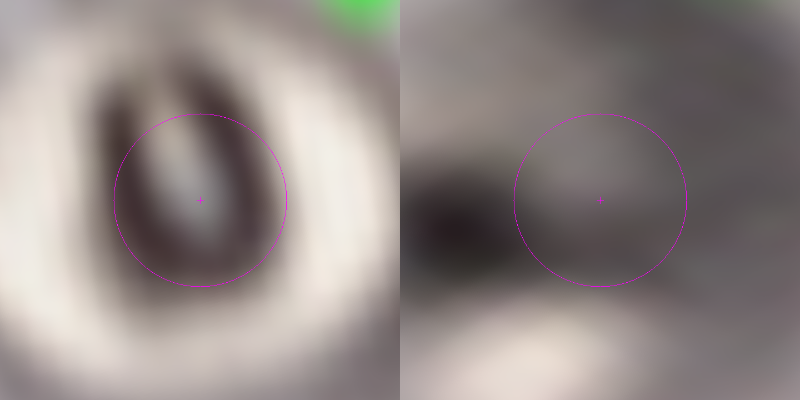

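```bash
python3 -m crank '[{"tx":0.02,"ty":0.025,"tz":0.02},{"tx":0.045,"ty":0.05,"tz":0.04},{"tx":0.07,"ty":0.08,"tz":0.05},{"tx":0.095,"ty":0.11,"tz":0.05,"twist":-4},{"tx":0.12,"ty":0.14,"tz":0.05,"twist":-8},{"tx":0.145,"ty":0.17,"tz":0.05,"twist":-12},{"tx":0.17,"ty":0.2,"tz":0.05,"twist":-17},{"tx":0.195,"ty":0.23,"tz":0.05,"twist":-17}]' 0.06 20
```

```text
$[0]: bad value
```

```bash
python3 -m crank '[{"tx":0.025,"ty":0.03},{"tx":0.05,"ty":0.06},{"tx":0.075,"ty":0.09},{"tx":0.1,"ty":0.12},{"tx":0.125,"ty":0.15},{"tx":0.15,"ty":0.18},{"tx":0.16,"ty":0.215},{"tx":0.168,"ty":0.25}]'
```

```text
$[0]: bad value
```

```bash
python3 -m crank '[{"tx":0.02,"ty":0.025,"tz":0.02,"twist":0},{"tx":0.045,"ty":0.05,"tz":0.04,"twist":0},{"tx":0.07,"ty":0.08,"tz":0.05,"twist":0},{"tx":0.095,"ty":0.11,"tz":0.05,"twist":-4},{"tx":0.12,"ty":0.14,"tz":0.05,"twist":-8},{"tx":0.145,"ty":0.17,"tz":0.05,"twist":-12},{"tx":0.17,"ty":0.2,"tz":0.05,"twist":-17},{"tx":0.195,"ty":0.23,"tz":0.05,"twist":-17}]' 0.06 20
```

```text
time: 0.77
eef_pos: [357.7, -397.7, 280.1]
tcp_rot: [-2.167, 2.274, 0.001]
contact_force: [0.5, -0.7, -0.4]
width: 59.9
```

```bash
python3 -m crank '[{"tx":0.025,"ty":0.03,"tz":0,"twist":0},{"tx":0.05,"ty":0.06,"tz":0,"twist":0},{"tx":0.075,"ty":0.09,"tz":0,"twist":0},{"tx":0.1,"ty":0.12,"tz":0,"twist":0},{"tx":0.12,"ty":0.155,"tz":0,"twist":0},{"tx":0.14,"ty":0.19,"tz":0,"twist":0},{"tx":0.15,"ty":0.23,"tz":0,"twist":0},{"tx":0.155,"ty":0.27,"tz":0,"twist":0}]'
python3 -m crank '[{"tx":0,"ty":0.04,"tz":0,"twist":0},{"tx":0.003,"ty":0.08,"tz":0,"twist":0},{"tx":0.006,"ty":0.12,"tz":0,"twist":0},{"tx":0.009,"ty":0.16,"tz":0,"twist":0},{"tx":0.012,"ty":0.2,"tz":0,"twist":0},{"tx":0.015,"ty":0.24,"tz":0,"twist":0},{"tx":0.017,"ty":0.28,"tz":0,"twist":0},{"tx":0.018,"ty":0.32,"tz":0,"twist":0}]'
```

```text
time: 1.43
eef_pos: [512.5, -127.5, 279.9]
tcp_rot: [2.171, -2.271, -0.001]
contact_force: [0.6, -0.2, 0.2]
width: 60.4
time: 2.1
eef_pos: [529.5, 192.5, 280.1]
tcp_rot: [2.171, -2.27, -0.0]
contact_force: [-0.0, -0.0, 0.3]
width: 60.0
```

```bash
python3 -m crank '[{"tx":0,"ty":0.04,"tz":0,"twist":0},{"tx":0,"ty":0.08,"tz":0,"twist":0},{"tx":0,"ty":0.11,"tz":0,"twist":0},{"tx":0,"ty":0.13,"tz":-0.02,"twist":0},{"tx":0,"ty":0.13,"tz":-0.05,"twist":0},{"tx":0,"ty":0.13,"tz":-0.08,"twist":0},{"tx":0,"ty":0.13,"tz":-0.08,"twist":0},{"tx":0,"ty":0.13,"tz":-0.08,"twist":0}]'
python3 - <<'E'
from h import *
for n in("side","top"):
    im=vision.grab_frame(n)[:,:,::-1].copy(); cv2.imwrite(f"pics/{n}1.png",im)
s=cv2.imread("pics/side1.png")[130:270,140:310];t=cv2.imread("pics/top1.png")[100:250,90:240]
cv2.imwrite("pics/c1.png",np.hstack([cv2.resize(s,(425,350)),cv2.resize(t,(350,350))]))
E
```

```text
time: 2.77
eef_pos: [528.7, 320.0, 198.5]
tcp_rot: [2.168, -2.268, -0.003]
contact_force: [0.9, 1.1, 0.7]
width: 60.1
```

View pics/c1.png

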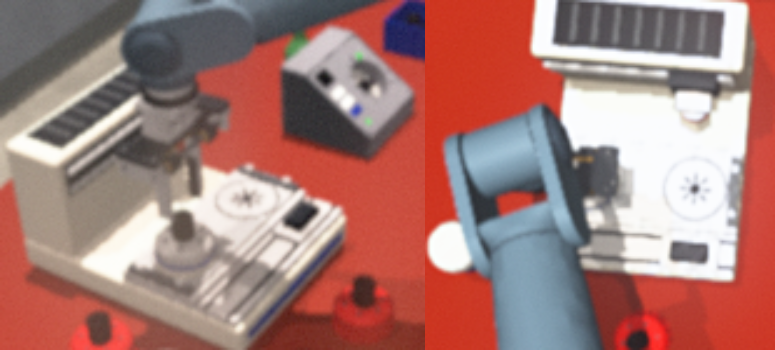

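The white cup with the blue band (top px 157,176) is the one meant; the look-alikes are red (125,168), red (183,245) and yellow (138,242). The fingers straddle its grip, so I descend.

```bash
python3 -m crank '[{"tx":0,"ty":0,"tz":-0.015,"twist":0},{"tx":0,"ty":0,"tz":-0.03,"twist":0},{"tx":0,"ty":0,"tz":-0.038,"twist":0},{"tx":0,"ty":0,"tz":-0.044,"twist":0},{"tx":0,"ty":0,"tz":-0.044,"twist":0},{"tx":0,"ty":0,"tz":-0.044,"twist":0},{"tx":0,"ty":0,"tz":-0.044,"twist":0},{"tx":0,"ty":0,"tz":-0.044,"twist":0}]'
python3 -m crank '[{"tx":0,"ty":0,"tz":0,"twist":0},{"tx":0,"ty":0,"tz":0,"twist":0},{"tx":0,"ty":0,"tz":0,"twist":0},{"tx":0,"ty":0,"tz":0,"twist":0},{"tx":0,"ty":0,"tz":0,"twist":0},{"tx":0,"ty":0,"tz":0,"twist":0},{"tx":0,"ty":0,"tz":0,"twist":0},{"tx":0,"ty":0,"tz":0,"twist":0}]' 0.03 10
python3 - <<'E'
from h import *
print(robot.observe()["eef_pos"])
for n in("side","top"):
    im=vision.grab_frame(n)[:,:,::-1].copy(); cv2.imwrite(f"pics/{n}2.png",im)
s=cv2.imread("pics/side2.png")[170:260,170:280]
cv2.imwrite("pics/c2.png",cv2.resize(s,None,fx=6,fy=6,interpolation=cv2.INTER_CUBIC))
E
```

```text
time: 3.53
eef_pos: [530.6, 320.7, 157.6]
tcp_rot: [-2.17, 2.27, -0.001]
contact_force: [-0.3, 0.5, 0.7]
width: 59.7
time: 4.2
eef_pos: [530.0, 320.8, 156.6]
tcp_rot: [-2.17, 2.27, 0.0]
contact_force: [-1.0, 3.3, 0.4]
width: 33.7
[530.02937561 320.84522662 156.58420573]
```

View pics/c2.png

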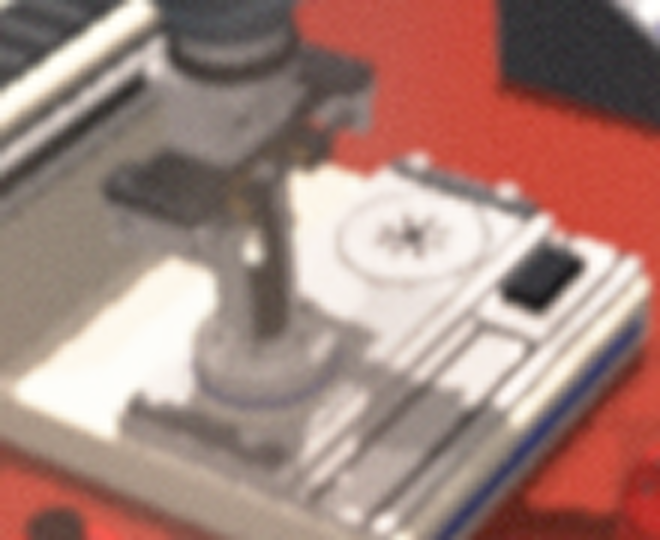

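```bash
python3 -m crank '[{"tx":0,"ty":-0.003,"tz":0,"twist":0},{"tx":-0.0005,"ty":-0.01,"tz":0,"twist":0},{"tx":-0.001,"ty":-0.02,"tz":0,"twist":0},{"tx":-0.0015,"ty":-0.03,"tz":0,"twist":0},{"tx":-0.002,"ty":-0.04,"tz":0,"twist":0},{"tx":-0.0025,"ty":-0.05,"tz":0,"twist":0},{"tx":-0.003,"ty":-0.06,"tz":0,"twist":0},{"tx":-0.0035,"ty":-0.07,"tz":0,"twist":0}]'
python3 -m crank '[{"tx":-0.0005,"ty":-0.012,"tz":0,"twist":0},{"tx":-0.001,"ty":-0.024,"tz":0,"twist":0},{"tx":-0.0015,"ty":-0.036,"tz":0,"twist":0},{"tx":-0.002,"ty":-0.048,"tz":0,"twist":0},{"tx":-0.0025,"ty":-0.06,"tz":0,"twist":0},{"tx":-0.003,"ty":-0.072,"tz":0,"twist":0},{"tx":-0.0035,"ty":-0.082,"tz":0,"twist":0},{"tx":-0.004,"ty":-0.09,"tz":0,"twist":0}]'
python3 - <<'E'
from h import *
for n in("side","top"):
    im=vision.grab_frame(n)[:,:,::-1].copy(); cv2.imwrite(f"pics/{n}3.png",im)
s=cv2.imread("pics/side3.png")[160:240,190:290];t=cv2.imread("pics/top3.png")[140:220,150:250]
cv2.imwrite("pics/c3.png",np.hstack([cv2.resize(s,(400,320),interpolation=2),cv2.resize(t,(400,320),interpolation=2)]))
E
```

```text
time: 4.97
eef_pos: [526.4, 249.3, 156.6]
tcp_rot: [-2.17, 2.271, 0.0]
contact_force: [0.8, 3.8, 1.4]
width: 33.8
time: 5.63
eef_pos: [522.4, 159.3, 156.5]
tcp_rot: [-2.17, 2.271, 0.0]
contact_force: [-0.0, 4.1, 2.1]
width: 33.7
```

View pics/c3.png

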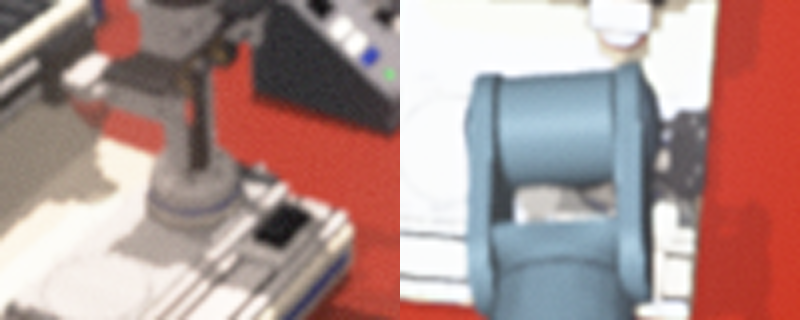

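```bash
python3 - <<'E'
from h import *
np.set_printoptions(precision=1,suppress=True)
for uv in((238.2,208.9),(238.5,209.2),(239.2,208.9),(238.0,209)): print(uv,cast("side",uv,85))
for n,x0,y0,x1,y1 in(("side",225,196,252,222),):
  for f in("side0","side1","side2"):
    g=cv2.imread(f"pics/{f}.png",0)[y0:y1,x0:x1]; g=cv2.medianBlur(g,1)
    bl=cv2.morphologyEx(g,cv2.MORPH_BLACKHAT,np.ones((5,5)));
    m=np.zeros_like(bl);cv2.ellipse(m,(13,13),(14,10),10,0,360,255,-1)
    w=np.where((bl>25)&(m>0),bl,0).astype(float);ys,xs=np.mgrid[y0:y1,x0:x1]
    c=((xs*w).sum()/w.sum(),(ys*w).sum()/w.sum());print(f,c,cast("side",c,85))
for f in("top0","top1","top2"):
    x0,y0,x1,y1=190,166,221,196
    g=cv2.imread(f"pics/{f}.png",0)[y0:y1,x0:x1]
    bl=cv2.morphologyEx(g,cv2.MORPH_BLACKHAT,np.ones((5,5)))
    m=np.zeros_like(bl);cv2.circle(m,(15,15),14,255,-1)
    w=np.where((bl>15)&(m>0),bl,0).astype(float);ys,xs=np.mgrid[y0:y1,x0:x1]
    c=((xs*w).sum()/w.sum(),(ys*w).sum()/w.sum());print(f,c,cast("top",c,85))
t=cv2.imread("pics/top3.png")[120:220,130:230];cv2.imwrite("pics/c3b.png",cv2.resize(t,None,fx=6,fy=6,interpolation=2))
s=cv2.imread("pics/side3.png")[180:250,180:270];cv2.imwrite("pics/c3c.png",cv2.resize(s,None,fx=8,fy=8,interpolation=2))
E
```

```text
(238.2, 208.9) [526.2 155.6  85. ]
(238.5, 209.2) [524.1 156.8  85. ]
(239.2, 208.9) [522.7 153.9  85. ]
(238.0, 209) [526.5 156.6  85. ]
side0 (np.float64(240.13672316384182), np.float64(209.62297551789078)) [517.  156.4  85. ]
side1 (np.float64(239.52550231839257), np.float64(208.83346213292117)) [521.8 153.   85. ]
side2 (np.float64(240.01264322402213), np.float64(208.79770841564599)) [520.2 151.9  85. ]
top0 (np.float64(205.08305400372438), np.float64(180.9385474860335)) [519.4 159.1  85. ]
top1 (np.float64(204.5279101429544), np.float64(181.32539142273654)) [517.9 161.1  85. ]
top2 (np.float64(204.76499133448874), np.float64(181.09844020797226)) [518.8 160.2  85. ]
```

View pics/c3c.png

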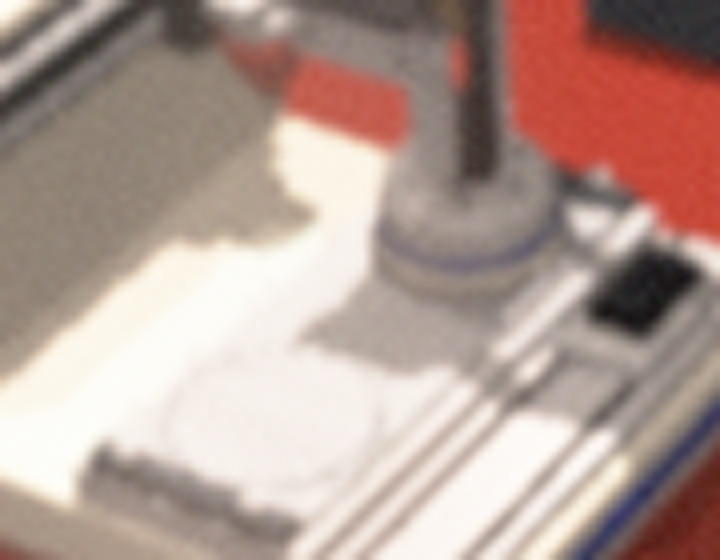

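View pics/c3b.png

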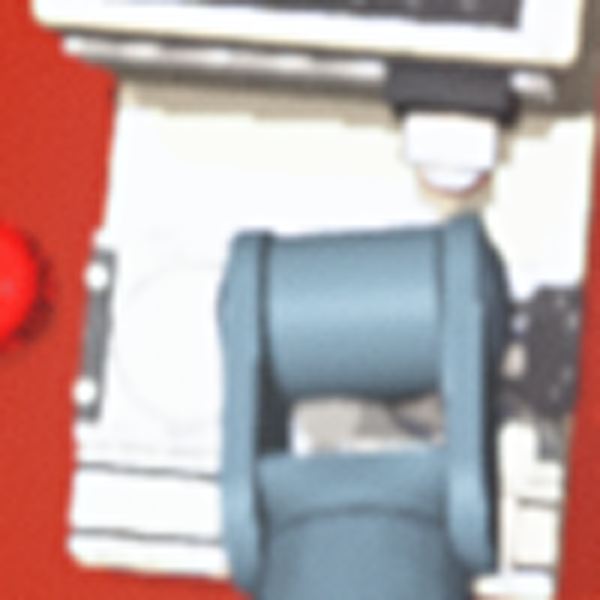

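```bash
python3 - <<'E'
from h import *
np.set_printoptions(precision=1,suppress=True)
a=cast("side",(213.6,231.4),85);b=cast("top",(161.9,176.6),85)
# plate direction from clamp screws / edge slot lines in top0 crop (scale 4, off 85,85), z~85
L=cast("top",(85+228/4-.4,85+493/4-.4),85);R=cast("top",(85+424/4-.4,85+511/4-.4),85)
L2=cast("top",(85+235/4-.4,85+445/4-.4),85);R2=cast("top",(85+425/4-.4,85+464/4-.4),85)
for l,r in((L,R),(L2,R2)): d=l-r;print("yaw",np.degrees(np.arctan2(-d[0],d[1])))
B1=cast("top",(85+203/4,85+150/4),235);B2=cast("top",(85+572/4,85+185/4),235);d=B1-B2;print("yaw housing",np.degrees(np.arctan2(-d[0],d[1])),np.linalg.norm(d))
for y in(-3,-4,-5,-6):
    y=np.radians(y);v=160*np.array([np.sin(y),-np.cos(y),0]);print(np.degrees(y),a,a+v,b,b+v)
E
```

```text
yaw -4.247997294829008
yaw -4.728002369110965
yaw housing -4.5521413078869415 303.88691579801554
-3.0000000000000004 [537.4 314.8  85. ] [529.1 155.1  85. ] [532.7 318.1  85. ] [524.4 158.4  85. ]
-4.0 [537.4 314.8  85. ] [526.3 155.2  85. ] [532.7 318.1  85. ] [521.6 158.5  85. ]
-5.0 [537.4 314.8  85. ] [523.5 155.4  85. ] [532.7 318.1  85. ] [518.8 158.8  85. ]
-6.000000000000001 [537.4 314.8  85. ] [520.7 155.7  85. ] [532.7 318.1  85. ] [516. 159.  85.]
```

```bash
python3 -m crank '[{"tx":0,"ty":-0.001,"tz":0,"twist":0},{"tx":0,"ty":-0.002,"tz":0,"twist":0},{"tx":0,"ty":-0.0025,"tz":0,"twist":0},{"tx":0,"ty":-0.0025,"tz":0,"twist":0},{"tx":0,"ty":-0.0025,"tz":0,"twist":0},{"tx":0,"ty":-0.0025,"tz":0,"twist":0},{"tx":0,"ty":-0.0025,"tz":0,"twist":0},{"tx":0,"ty":-0.0025,"tz":0,"twist":0}]'
python3 -m crank '[{"tx":0,"ty":0,"tz":0,"twist":0},{"tx":0,"ty":0,"tz":0,"twist":0},{"tx":0,"ty":0,"tz":0,"twist":0},{"tx":0,"ty":0,"tz":0,"twist":0},{"tx":0,"ty":0,"tz":0.01,"twist":0},{"tx":0,"ty":0,"tz":0.03,"twist":0},{"tx":0,"ty":0,"tz":0.06,"twist":0},{"tx":0,"ty":0,"tz":0.09,"twist":0}]' 0.06
python3 -m crank '[{"tx":0,"ty":-0.03,"tz":0.03,"twist":0},{"tx":0,"ty":-0.06,"tz":0.034,"twist":0},{"tx":0,"ty":-0.1,"tz":0.034,"twist":0},{"tx":0,"ty":-0.14,"tz":0.034,"twist":0},{"tx":0,"ty":-0.18,"tz":0.034,"twist":0},{"tx":0,"ty":-0.22,"tz":0.034,"twist":0},{"tx":0,"ty":-0.25,"tz":0.034,"twist":0},{"tx":0,"ty":-0.28,"tz":0.034,"twist":0}]'
python3 - <<'E'
from h import *
for n in("side","top"):
    im=vision.grab_frame(n)[:,:,::-1].copy(); cv2.imwrite(f"pics/{n}4.png",im)
s=cv2.imread("pics/side4.png")[180:235,200:280];t=cv2.imread("pics/top4.png")[155:210,170:230]
cv2.imwrite("pics/s4.png",cv2.resize(s,None,fx=9,fy=9,interpolation=2))
cv2.imwrite("pics/t4.png",cv2.resize(t,None,fx=10,fy=10,interpolation=2))
E
```

```text
time: 6.4
eef_pos: [522.4, 158.1, 156.5]
tcp_rot: [2.171, -2.271, -0.0]
contact_force: [-1.3, -0.3, 4.6]
width: 33.8
time: 7.07
eef_pos: [521.8, 157.9, 247.3]
tcp_rot: [2.17, -2.27, -0.002]
contact_force: [0.2, 0.7, 0.5]
width: 60.3
time: 7.73
eef_pos: [522.2, -124.1, 281.4]
tcp_rot: [-2.169, 2.272, -0.002]
contact_force: [0.2, -0.5, 0.2]
width: 59.9
```

View pics/s4.png

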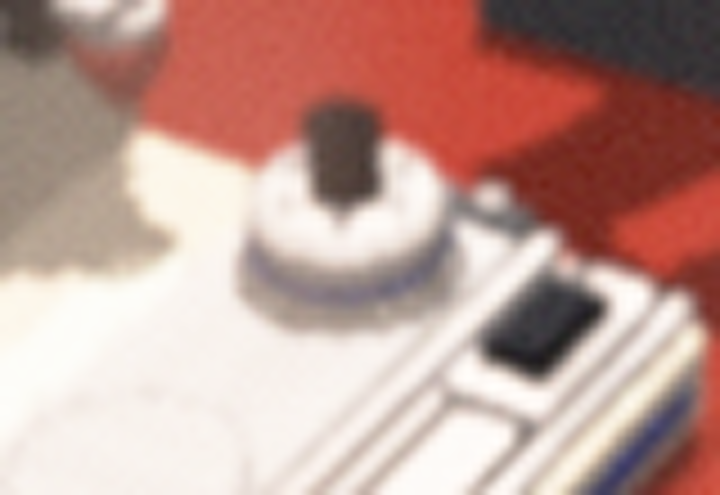

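View pics/t4.png

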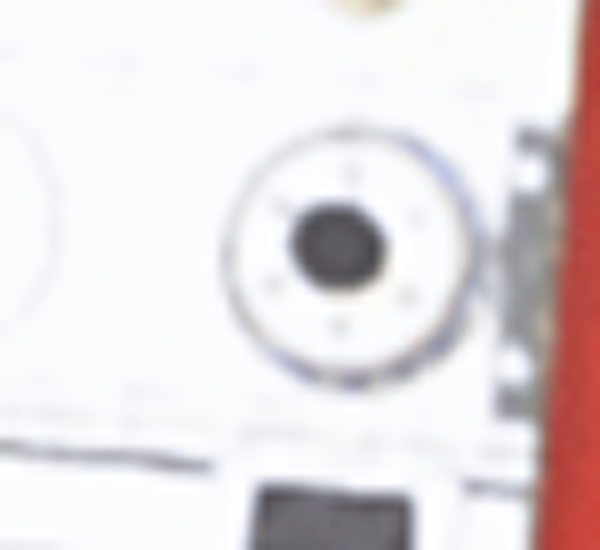

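```bash
python3 - <<'E'
from h import *
np.set_printoptions(precision=1,suppress=True)
t=cv2.imread("pics/top4.png");s=cv2.imread("pics/side4.png")
for b in darkblobs(t,195,170,212,188,130): print("top cup",np.round(b,2),cast("top",b,144.5))
for b in darkblobs(s,228,185,250,206,110): print("side cup",np.round(b,2),cast("side",b,144.5))
g0=cv2.imread("pics/top0.png",0);print(g0[172:190,196:215])
for b in darkblobs(cv2.imread("pics/top0.png"),200,176,211,186,190,2): print(b,cast("top",b,85))
for b in darkblobs(cv2.imread("pics/top2.png"),200,176,211,186,190,2): print(b,cast("top",b,85))
for b in darkblobs(cv2.imread("pics/side2.png"),232,203,246,215,150,2): print(b,cast("side",b,85))
for b in darkblobs(cv2.imread("pics/side1.png"),232,203,246,215,150,2): print(b,cast("side",b,85))
for b in darkblobs(cv2.imread("pics/side0.png"),232,203,246,215,180,2): print(b,cast("side",b,85))
E
```

```text
top cup [203.4 179.3  53. ] [520.9 157.6 144.5]
side cup [238.  195.4  89. ] [527.8 149.2 144.5]
[[239 249 251 251 251 251 251 251 251 251 251 251 251 251 251 251 251 251
  247]
 [248 251 252 251 251 251 251 251 251 249 247 251 251 251 251 251 252 252
  251]
 [251 252 251 251 251 251 251 252 250 240 235 249 252 251 251 251 251 251
  251]
 [252 252 251 251 250 244 244 251 250 230 223 247 252 250 247 250 251 252
  251]
 [251 251 252 251 249 232 222 241 247 225 216 247 250 238 232 246 251 252
  252]
 [252 251 252 252 251 238 212 229 242 228 226 244 241 219 225 245 251 251
  251]
 [251 252 251 251 251 247 235 231 231 212 212 235 236 231 241 250 251 251
  251]
 [251 252 250 245 240 241 241 230 189 147 156 205 241 247 250 251 251 251
  251]
 [252 251 249 233 218 223 233 202 136  91 105 174 236 242 239 240 245 250
  251]
 [251 251 250 244 234 235 233 193 126  93 115 182 232 227 210 211 235 250
  251]
 [251 251 251 251 250 246 236 214 169 138 167 220 239 237 230 232 243 250
  251]
 [251 251 252 251 248 234 228 234 225 203 224 238 234 237 246 251 251 251
  251]
 [251 252 251 250 238 221 232 2
[... 243 characters left out ...]
50 241 239 249 252 251 250 251 251 251 252
  251]
 [249 252 251 252 251 251 251 251 250 250 251 251 251 251 251 251 252 252
  250]
 [242 250 251 252 252 251 252 251 251 251 252 251 251 251 252 252 251 250
  240]]
(np.float64(205.15161839863714), np.float64(180.51277683134583), np.int32(13)) [521.  158.8  85. ]
(np.float64(205.1497975708502), np.float64(180.4995951417004), np.int32(14)) [521.  158.8  85. ]
(np.float64(238.27777777777777), np.float64(208.87373737373738), np.int32(6)) [526.  155.4  85. ]
(np.float64(238.273417721519), np.float64(208.85822784810128), np.int32(6)) [526.1 155.3  85. ]
(np.float64(237.90669515669515), np.float64(208.9508547008547), np.int32(17)) [527.  156.4  85. ]
```

```bash
python3 - <<'E'
from h import *
np.set_printoptions(precision=1,suppress=True)
for f,b in(("side4",(228,185,250,210)),("side0",(200,205,226,236))):
    x0,y0,x1,y1=b;im=cv2.imread(f"pics/{f}.png")[y0:y1,x0:x1]
    m=(im.max(2)<125).astype(np.uint8);k,l,st,ce=cv2.connectedComponentsWithStats(m);i=1+st[1:,4].argmax()
    c=ce[i]+[x0,y0];print(f,st[i],c,cast("side",c,144.5))
im=cv2.imread("pics/top0.png")[160:195,140:175];m=(im.max(2)<125).astype(np.uint8);k,l,st,ce=cv2.connectedComponentsWithStats(m);print(ce[1:]+[140,160],st[1:,4])
E
```

```text
side4 [ 6  7  8 11 72] [237.9 196.6] [524.2 156.1 144.5]
side0 [ 9 10  8 11 77] [212.6 220.1] [531.2 322.5 144.5]
[[156.5 176.3]] [65]
```

```bash
python3 - <<'E'
from h import *
np.set_printoptions(precision=1,suppress=True)
C=castplane("top",(318.0,187.0),F0,A);K=C-4*A;print("K",K)
s=cv2.imread("pics/side0.png");t=cv2.imread("pics/top0.png")
def col(im,b,f):
    x0,y0,x1,y1=b;a=im[y0:y1,x0:x1].astype(float);w=np.clip(f(a)-25,0,None);ys,xs=np.mgrid[y0:y1,x0:x1];return ((xs*w).sum()/w.sum(),(ys*w).sum()/w.sum())
gr=lambda a:a[:,:,1]-np.maximum(a[:,:,0],a[:,:,2])
bl=lambda a:a[:,:,0]-np.maximum(a[:,:,1],a[:,:,2])
G=[col(s,(278,148,289,157),gr),col(t,(321,174,332,184),gr)];print(G,tri(*G))
L=[col(s,(282,172,292,182),gr),col(t,(287,194,297,203),gr)];print("led",L,tri(*L))
B=[col(s,(278,169,288,178),bl),col(t,(286,188,299,196),bl)];print("blue",B,tri(*B))
for P in (G,L,B):
    X=tri(*P);d=X-F0;print("out of plane",d@A,"y",d@ey,"u",d@U,[proj(n,X)-p for n,p in(("side",P[0]),("top",P[1]))])
E
```

```text
K [ 505.7 -252.9   93. ]
[(np.float64(283.28350515463916), np.float64(151.94845360824743)), (np.float64(326.375), np.float64(178.4970238095238))] [ 534.7 -277.   120.1]
led [(np.float64(286.8921568627451), np.float64(178.11764705882354)), (np.float64(291.2457420924574), np.float64(198.676399026764))] [ 461.4 -159.2   65.6]
blue [(np.float64(282.04285714285714), np.float64(173.73857142857142)), (np.float64(292.2885652642934), np.float64(192.15264293419634))] [ 485.5 -160.8   80.8]
out of plane 0.9586839062605376 y -50.88677614259619 u 42.091880390671626 [array([ 0.3, -0. ]), array([-0.2, -0.5])]
out of plane 1.6126822197492119 y 63.09970262063449 u -53.90801800286158 [array([ 0.2, -0. ]), array([-0.2, -0.4])]
out of plane 0.18731744776769432 y 62.730852676486535 u -25.42148116960153 [array([ 0.3, -0. ]), array([-0.2, -0.5])]
```

Cup is within about 1–2 mm of the star in both views. On to the knob.

```bash
python3 -m crank '[{"tx":-0.003,"ty":-0.04,"tz":0,"twist":3},{"tx":-0.006,"ty":-0.08,"tz":0,"twist":7},{"tx":-0.01,"ty":-0.11,"tz":0,"twist":12},{"tx":-0.012,"ty":-0.1315,"tz":-0.03,"twist":15},{"tx":-0.012,"ty":-0.1315,"tz":-0.07,"twist":15},{"tx":-0.012,"ty":-0.1315,"tz":-0.11,"twist":15},{"tx":-0.012,"ty":-0.1315,"tz":-0.14,"twist":15},{"tx":-0.012,"ty":-0.1315,"tz":-0.14,"twist":15}]' 0.036 15
python3 - <<'E'
from h import *
for n in("side","top"):
    im=vision.grab_frame(n)[:,:,::-1].copy(); cv2.imwrite(f"pics/{n}5.png",im)
s=cv2.imread("pics/side5.png")[120:200,240:320];t=cv2.imread("pics/top5.png")[130:220,275:365]
cv2.imwrite("pics/c5.png",np.hstack([cv2.resize(s,(400,400),interpolation=2),cv2.resize(t,(400,400),interpolation=2)]))
E
```

```text
time: 8.5
eef_pos: [506.8, -250.0, 133.7]
tcp_rot: [2.449, -1.967, -0.021]
contact_force: [-1.5, 0.1, 0.0]
width: 35.8
```

View pics/c5.png

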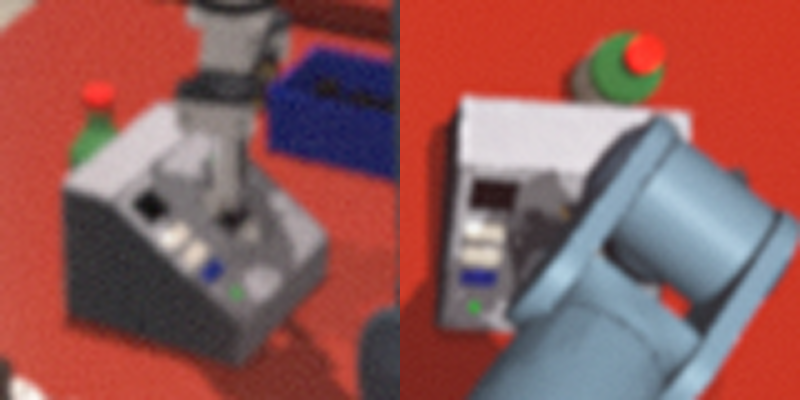

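```bash
python3 -c "
from h import *
o=robot.observe();print(o['eef_pos'],o['contact_force'],o['time'])"
```

```text
[ 510.57070819 -252.74958245  140.71664499] [ 0.51174234  0.16023904 -0.3026015 ] 8.6
```

```bash
python3 -m crank '[{"tx":0,"ty":0,"tz":-0.008,"twist":0},{"tx":0,"ty":0,"tz":-0.016,"twist":0},{"tx":0,"ty":0,"tz":-0.022,"twist":0},{"tx":0,"ty":0,"tz":-0.026,"twist":0},{"tx":0,"ty":0,"tz":-0.03,"twist":0},{"tx":0,"ty":0,"tz":-0.034,"twist":0},{"tx":0,"ty":0,"tz":-0.034,"twist":0},{"tx":0,"ty":0,"tz":-0.034,"twist":0}]'
python3 - <<'E'
from h import *
for n in("side",):
    im=vision.grab_frame(n)[:,:,::-1].copy(); cv2.imwrite(f"pics/{n}6.png",im)
s=cv2.imread("pics/side6.png")[130:190,250:320]
cv2.imwrite("pics/c6.png",cv2.resize(s,None,fx=9,fy=9,interpolation=2))
E
```

```text
time: 9.27
eef_pos: [510.1, -253.0, 107.2]
tcp_rot: [2.449, -1.967, -0.002]
contact_force: [-5.3, 2.6, 0.8]
width: 36.0
```

View pics/c6.png

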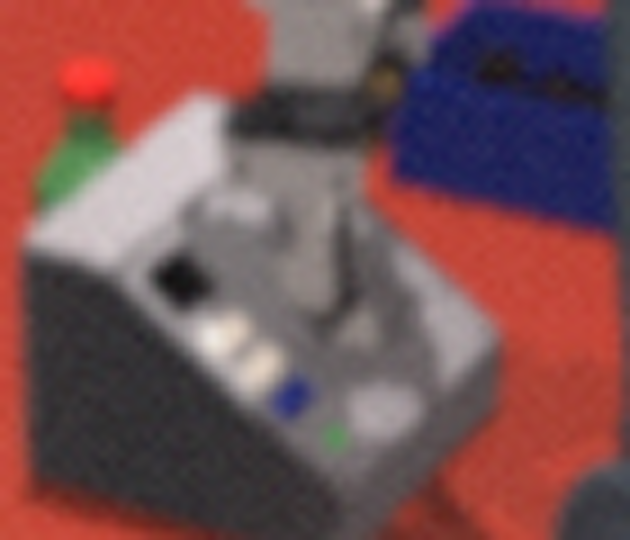

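```bash
python3 -m crank '[{"tx":0,"ty":0,"tz":0.004,"twist":0},{"tx":-0.002,"ty":0,"tz":0.004,"twist":-3},{"tx":-0.002,"ty":0.001,"tz":0.004,"twist":-5},{"tx":-0.002,"ty":0.001,"tz":0.002,"twist":-5},{"tx":-0.002,"ty":0.001,"tz":-0.002,"twist":-5},{"tx":-0.002,"ty":0.001,"tz":-0.005,"twist":-5},{"tx":-0.002,"ty":0.001,"tz":-0.008,"twist":-5},{"tx":-0.002,"ty":0.001,"tz":-0.008,"twist":-5}]' 0.032
```

```text
time: 9.98
eef_pos: [508.1, -252.3, 97.6]
tcp_rot: [2.361, -2.073, -0.002]
contact_force: [-0.4, 0.3, 0.1]
width: 31.9
```

```bash
python3 -m crank '[{"tx":0,"ty":0,"tz":0,"twist":0},{"tx":0,"ty":0,"tz":0,"twist":0},{"tx":0,"ty":0,"tz":0,"twist":0},{"tx":0,"ty":0,"tz":0,"twist":0},{"tx":0,"ty":0,"tz":0,"twist":0},{"tx":0,"ty":0,"tz":0,"twist":0},{"tx":0,"ty":0,"tz":0,"twist":0},{"tx":0,"ty":0,"tz":0,"twist":0}]' 0.018 12
```

```text
time: 10.65
eef_pos: [508.7, -254.1, 98.3]
tcp_rot: [2.359, -2.072, 0.005]
contact_force: [1.3, -5.5, -5.5]
width: 26.1
```

```bash
python3 -m crank '[{"tx":0,"ty":-0.001,"tz":0,"twist":-3},{"tx":0,"ty":-0.0015,"tz":0,"twist":-7},{"tx":0,"ty":-0.0015,"tz":0,"twist":-11},{"tx":0,"ty":-0.0015,"tz":0,"twist":-15},{"tx":0,"ty":-0.0015,"tz":0,"twist":-19},{"tx":0,"ty":-0.0015,"tz":0,"twist":-22},{"tx":0,"ty":-0.0015,"tz":0,"twist":-25},{"tx":0,"ty":-0.0015,"tz":0,"twist":-25}]'
```

```text
time: 11.32
eef_pos: [508.3, -254.4, 98.7]
tcp_rot: [1.855, -2.534, 0.0]
contact_force: [-1.3, -2.0, 0.8]
width: 26.3
```

```bash
python3 -m crank '[{"tx":0,"ty":0,"tz":0,"twist":0},{"tx":0,"ty":0,"tz":0,"twist":0},{"tx":0,"ty":0,"tz":0,"twist":0},{"tx":0,"ty":0,"tz":0,"twist":6},{"tx":0,"ty":0,"tz":0,"twist":12},{"tx":0,"ty":0,"tz":0,"twist":18},{"tx":0,"ty":0,"tz":0,"twist":24},{"tx":0,"ty":0,"tz":0,"twist":25}]' 0.034
python3 -m crank '[{"tx":0,"ty":0,"tz":0,"twist":0},{"tx":0,"ty":0,"tz":0,"twist":0},{"tx":0,"ty":0,"tz":0,"twist":0},{"tx":0,"ty":0,"tz":0,"twist":0},{"tx":0,"ty":0,"tz":0,"twist":0},{"tx":0,"ty":0,"tz":0,"twist":0},{"tx":0,"ty":0,"tz":0,"twist":0},{"tx":0,"ty":0,"tz":0,"twist":0}]' 0.018
python3 -m crank '[{"tx":0,"ty":0,"tz":0,"twist":-3},{"tx":0,"ty":0,"tz":0,"twist":-7},{"tx":0,"ty":0,"tz":0,"twist":-11},{"tx":0,"ty":0,"tz":0,"twist":-15},{"tx":0,"ty":0,"tz":0,"twist":-19},{"tx":0,"ty":0,"tz":0,"twist":-22},{"tx":0,"ty":0,"tz":0,"twist":-22},{"tx":0,"ty":0,"tz":0,"twist":-22}]'
```

```text
time: 11.98
eef_pos: [508.5, -253.8, 98.4]
tcp_rot: [-2.363, 2.069, 0.0]
contact_force: [-0.2, 0.1, 0.4]
width: 33.7
time: 12.65
eef_pos: [508.5, -254.2, 98.5]
tcp_rot: [2.36, -2.073, 0.001]
contact_force: [1.9, -1.3, -1.5]
width: 26.2
time: 13.32
eef_pos: [508.4, -254.4, 98.7]
tcp_rot: [1.923, -2.483, 0.001]
contact_force: [-0.8, -4.0, 0.5]
width: 26.0
```

```bash
python3 -c "
import cv2
cv2.imwrite('pics/t4full.png',cv2.imread('pics/top4.png')[100:384,130:430])"
```

```text
(no output)
```

View pics/t4full.png

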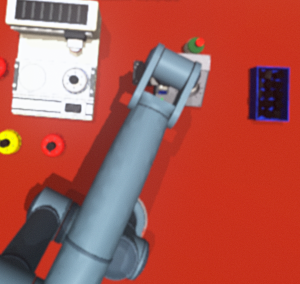

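```bash
python3 -m crank '[{"tx":0,"ty":0,"tz":0,"twist":0},{"tx":0,"ty":0,"tz":0,"twist":0},{"tx":0,"ty":0,"tz":0,"twist":0},{"tx":0,"ty":0,"tz":0.02,"twist":3},{"tx":0,"ty":0,"tz":0.05,"twist":6},{"tx":0,"ty":0,"tz":0.08,"twist":10},{"tx":-0.03,"ty":0.02,"tz":0.1,"twist":15},{"tx":-0.06,"ty":0.04,"tz":0.11,"twist":22}]' 0.034
```

```text
time: 13.98
eef_pos: [449.5, -214.6, 211.6]
tcp_rot: [-2.365, 2.066, -0.007]
contact_force: [-0.7, 1.1, 0.2]
width: 34.1
```

```bash
python3 -m crank '[{"tx":0,"ty":0.03,"tz":0,"twist":0},{"tx":0,"ty":0.06,"tz":0,"twist":0},{"tx":0,"ty":0.09,"tz":0,"twist":0},{"tx":0,"ty":0.12,"tz":0,"twist":0},{"tx":0,"ty":0.15,"tz":0,"twist":0},{"tx":0,"ty":0.18,"tz":0,"twist":0},{"tx":0,"ty":0.21,"tz":0,"twist":0},{"tx":0,"ty":0.22,"tz":0,"twist":0}]'
cat > look.py <<'E'
import sys
from h import *
i=sys.argv[1]
np.set_printoptions(precision=1,suppress=True)
for n in("side","top"):
    im=vision.grab_frame(n)[:,:,::-1].copy(); cv2.imwrite(f"pics/{n}{i}.png",im)
t=cv2.imread(f"pics/top{i}.png");s=cv2.imread(f"pics/side{i}.png")
C=castplane("top",(318.0,187.0),F0,A)
o=np.hstack([cv2.resize(t[165:200,300:340],(400,350),interpolation=2),cv2.resize(rect("top",t,C,4,50,5),(350,350))])
cv2.imwrite(f"pics/k{i}.png",o)
print(cv2.cvtColor(t,cv2.COLOR_BGR2GRAY)[180:191,311:326])
E
python3 look.py 7
```

```text
time: 14.65
eef_pos: [447.8, 9.1, 208.3]
tcp_rot: [-2.364, 2.068, 0.002]
contact_force: [0.1, -0.3, 0.2]
width: 33.7
[[170 177 175 166 163 156 153 156 153 150 145 136 137 144 155]
 [179 193 199 185 168 151 150 161 158 168 172 162 148 138 138]
 [194 207 205 172 126  96 110 133 137 156 191 196 182 159 138]
 [209 214 198 138  70  46  72 109 114 128 180 213 215 194 157]
 [216 219 195 118  46  36  65 106 117 108 160 216 229 216 184]
 [222 221 190 112  46  44  80 129 144 106 142 212 233 228 210]
 [225 218 174  98  50  53 100 154 153 105 131 205 230 231 219]
 [227 207 161  97  58  60 105 146 128  87 127 204 229 233 219]
 [224 204 156 105  65  59  80  99  84  85 148 213 230 230 206]
 [228 215 173 128  91  75  79  86  92 122 181 222 229 215 184]
 [228 222 195 158 134 125 132 136 148 172 202 220 210 182 141]]
```

View pics/k7.png

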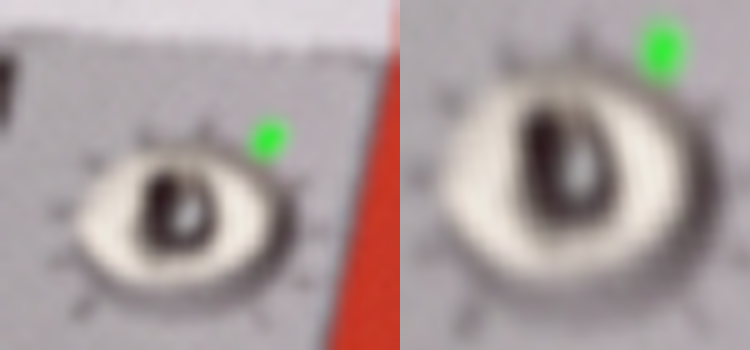

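```bash
python3 -c "
from h import *
o=robot.observe();print(o['eef_pos'],o['tcp_rot'],o['time'])"
```

```text
[448.19073878   7.34877844 208.36604312] [ 2.36438148e+00 -2.06862452e+00 -4.55918205e-04] 14.75
```

```bash
python3 -m crank '[{"tx":0.007,"ty":-0.035,"tz":0,"twist":0},{"tx":0.014,"ty":-0.07,"tz":0,"twist":0},{"tx":0.021,"ty":-0.105,"tz":0,"twist":0},{"tx":0.028,"ty":-0.14,"tz":0,"twist":0},{"tx":0.036,"ty":-0.175,"tz":0,"twist":0},{"tx":0.044,"ty":-0.21,"tz":0,"twist":0},{"tx":0.052,"ty":-0.24,"tz":0,"twist":2},{"tx":0.0575,"ty":-0.2605,"tz":-0.02,"twist":4}]' 0.034
python3 -m crank '[{"tx":0,"ty":0,"tz":-0.03,"twist":0},{"tx":0,"ty":0,"tz":-0.05,"twist":0},{"tx":0,"ty":0,"tz":-0.06,"twist":0},{"tx":0,"ty":0,"tz":-0.07,"twist":0},{"tx":0,"ty":0,"tz":-0.078,"twist":0},{"tx":0,"ty":0,"tz":-0.085,"twist":0},{"tx":0,"ty":0,"tz":-0.092,"twist":0},{"tx":0,"ty":0,"tz":-0.092,"twist":0}]'
python3 -m crank '[{"tx":0,"ty":0,"tz":0,"twist":0},{"tx":0,"ty":0,"tz":0,"twist":0},{"tx":0,"ty":0,"tz":0,"twist":0},{"tx":0,"ty":0,"tz":0,"twist":0},{"tx":0,"ty":0,"tz":0,"twist":0},{"tx":0,"ty":0,"tz":0,"twist":0},{"tx":0,"ty":0,"tz":0,"twist":0},{"tx":0,"ty":0,"tz":0,"twist":0}]' 0.018
```

```text
time: 15.42
eef_pos: [507.6, -260.7, 192.2]
tcp_rot: [2.429, -1.991, 0.013]
contact_force: [1.6, -0.2, 0.4]
width: 34.1
time: 16.08
eef_pos: [505.6, -254.1, 95.6]
tcp_rot: [2.432, -1.989, -0.002]
contact_force: [0.2, 0.1, -0.4]
width: 34.2
time: 16.75
eef_pos: [506.3, -254.7, 96.9]
tcp_rot: [-2.431, 1.989, -0.002]
contact_force: [1.3, -0.5, 0.2]
width: 26.5
```

```bash
python3 -m crank '[{"tx":0,"ty":0,"tz":0,"twist":-4},{"tx":0,"ty":0,"tz":0,"twist":-8},{"tx":0,"ty":0,"tz":0,"twist":-12},{"tx":0,"ty":0,"tz":0,"twist":-16},{"tx":0,"ty":0,"tz":0,"twist":-20},{"tx":0,"ty":0,"tz":0,"twist":-24},{"tx":0,"ty":0,"tz":0,"twist":-28},{"tx":0,"ty":0,"tz":0,"twist":-28}]'
python3 -m crank '[{"tx":0,"ty":0,"tz":0,"twist":0},{"tx":0,"ty":0,"tz":0,"twist":0},{"tx":0,"ty":0,"tz":0,"twist":0},{"tx":0,"ty":0,"tz":0.02,"twist":3},{"tx":0,"ty":0,"tz":0.05,"twist":7},{"tx":0,"ty":0,"tz":0.08,"twist":12},{"tx":-0.03,"ty":0.02,"tz":0.1,"twist":17},{"tx":-0.06,"ty":0.04,"tz":0.112,"twist":24}]' 0.034
python3 -m crank '[{"tx":0,"ty":0.03,"tz":0,"twist":0},{"tx":0,"ty":0.06,"tz":0,"twist":0},{"tx":0,"ty":0.09,"tz":0,"twist":0},{"tx":0,"ty":0.12,"tz":0,"twist":0},{"tx":0,"ty":0.15,"tz":0,"twist":0},{"tx":0,"ty":0.18,"tz":0,"twist":0},{"tx":0,"ty":0.21,"tz":0,"twist":0},{"tx":0,"ty":0.22,"tz":0,"twist":0}]'
cat >> look.py <<'E'
C2=C-4*A-1.4*ey-5.5*U
g=cv2.GaussianBlur(cv2.cvtColor(t,cv2.COLOR_BGR2GRAY),(0,0),.01).astype(np.float32)
def prof(g,rad):
    an=np.arange(-60,80,4);P=[]
    for a in an:
        X=C2+rad*(-np.sin(np.radians(a))*ey+np.cos(np.radians(a))*U);P.append(proj("top",X))
    P=np.float32(P);return an,cv2.remap(g,P[None,:,0].copy(),P[None,:,1].copy(),cv2.INTER_CUBIC)[0]
for rad in(5,6.5,8,10):
    an,v=prof(g,rad);print(rad,"peak",an[v.argmax()],v.astype(int))
R=rect("top",t,C2+4*A,4,22,16)
cv2.circle(R,(352,352),208,(255,0,255),1)
for a,c in((27,(0,255,0)),): cv2.line(R,(352,352),(int(352+208*np.sin(np.radians(a))),int(352-208*np.cos(np.radians(a)))),c,1)
cv2.imwrite(f"pics/kk{i}.png",cv2.resize(R,(500,500)))
E
python3 look.py 8
```

```text
time: 17.42
eef_pos: [505.8, -253.8, 96.9]
tcp_rot: [-1.877, 2.519, 0.003]
contact_force: [-2.1, 2.7, 6.2]
width: 26.4
time: 18.08
eef_pos: [446.8, -215.6, 211.3]
tcp_rot: [2.366, -2.067, 0.007]
contact_force: [-0.6, -0.4, 0.5]
width: 34.2
time: 18.75
eef_pos: [445.5, 8.1, 208.3]
tcp_rot: [-2.364, 2.068, 0.0]
contact_force: [-0.2, 0.4, 0.3]
width: 34.0
[[169 175 175 166 163 157 147 145 157 155 146 139 137 143 153]
 [177 196 200 193 172 152 136 137 160 167 168 163 147 140 138]
 [194 207 206 177 133 102  82  98 125 151 177 193 181 163 139]
 [209 214 200 141  78  46  46  67  99 127 173 207 213 193 158]
 [217 221 194 120  50  36  50  74 101 125 164 214 228 217 184]
 [223 223 190 112  50  45  63  98 132 134 158 214 232 229 208]
 [226 217 172 100  51  52  72 120 155 137 146 212 231 233 218]
 [226 204 157  97  58  55  75 124 145 114 136 203 229 233 218]
 [223 190 150 106  75  58  66  93 105  98 143 203 230 229 209]
 [223 197 164 128  98  78  78  86  99 124 176 218 227 217 183]
 [225 218 192 159 133 119 130 143 153 174 202 219 210 181 138]]
5 peak 24 [ 71  75  78  81  86  90  94  99 104 108 113 118 123 129 134 138 142 146
 148 150 152 152 152 151 150 147 145 142 136 133 128 125 121 117 114]
6.5 peak 24 [ 61  63  66  69  73  78  84  90  94  99 105 111 118 125 132 138 143 148
 151 154 155 156 155 153 150 144 140 134 129 123 119 115 110 106 103]
8 peak 20 [ 57  58  59  60  63  66  73  78  85  91  97 102 110 119 127 135 141 146
 151 153 155 155 152 148 143 137 132 127 123 118 115 112 109 107 105]
10 peak 16 [ 51  52  54  55  56  57  60  65  73  80  86  93 100 112 121 129 135 141
 146 149 149 146 143 140 138 135 131 127 125 123 121 120 121 121 121]
```

View pics/kk8.png

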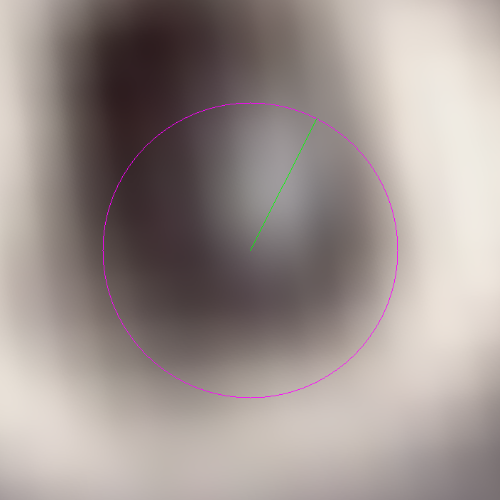

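View pics/k8.png

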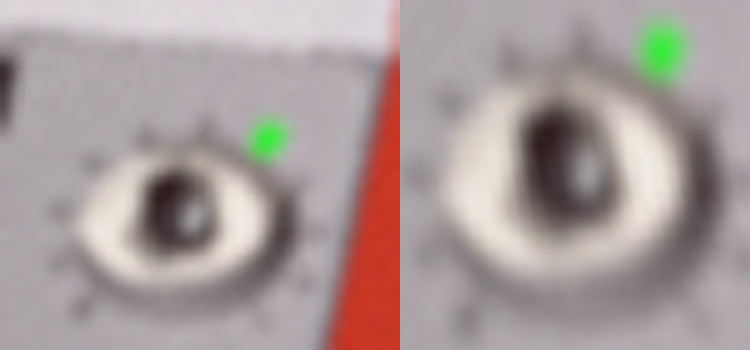

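```bash
cat > fitm.py <<'E'
from h import *
from scipy.optimize import least_squares
np.set_printoptions(precision=1,suppress=True)
C=castplane("top",(318.0,187.0),F0,A);C0=C-1.4*ey-5.5*U
ims=[cv2.imread(f"pics/top{i}.png").astype(np.float32) for i in(0,7,8)]
t=np.mean(ims,0);g=t.mean(2)
def samp(g,r,u):
    X=C0+0;P=np.array([proj("top",C0-ey*a+U*b) for a,b in zip(r,u)],np.float32)
    return cv2.remap(g,P[None,:,0].copy(),P[None,:,1].copy(),cv2.INTER_CUBIC)[0]
an=np.arange(-160,161,1.);
pts=[];
for k in range(11):
    a0=-135+27*k
    # weighted centroid of darkness in a small patch
    if k==6:
        G=castplane("top",(326.3,178.55),C0,A)-C0;pts.append((a0,-G@ey,G@U));continue
    rr,aa=np.meshgrid(np.arange(44,52,.5),np.arange(a0-9,a0+9.1,.75))
    r=(rr*np.sin(np.radians(aa))).ravel();u=(rr*np.cos(np.radians(aa))).ravel()
    v=samp(g,r,u).reshape(rr.shape);w=np.clip(np.median(v,0)[None]-v,0,None)-0;w=np.where(w>.35*w.max(),w,0)
    amean=(w*aa).sum()/w.sum();print(a0,"ang %.1f"%amean,"rad %.1f"%((w*rr).sum()/w.sum()),"contrast %.0f"%w.max())
    pts.append((a0,48*np.sin(np.radians(amean)),48*np.cos(np.radians(amean))))
pts=np.array(pts)
def f(p):
    a=np.radians(pts[:,0]+p[2]);d=pts[:,1:]-p[:2]
    ang=np.arctan2(d[:,0],d[:,1])-a;ang=(ang+np.pi)%(2*np.pi)-np.pi;return np.degrees(ang)
s=least_squares(f,[0,0,0],loss="soft_l1");print(s.x,f(s.x))
s0=least_squares(lambda p:f([p[0],p[1],0]),[0,0],loss="soft_l1");print(s0.x,f([*s0.x,0]))
E
python3 fitm.py
```

```text
-135 ang -135.5 rad 47.5 contrast 14
-108 ang -107.8 rad 47.4 contrast 8
-81 ang -81.0 rad 47.7 contrast 9
-54 ang -53.0 rad 47.7 contrast 11
-27 ang -27.0 rad 47.4 contrast 13
0 ang -0.4 rad 47.4 contrast 15
54 ang 55.0 rad 46.5 contrast 9Traceback (most recent call last):
  File "fitm.py", line 19, in <module>
    v=samp(g,r,u).reshape(rr.shape);w=np.clip(np.median(v,0)[None]-v,0,None)-0;w=np.where(w>.35*w.max(),w,0)
      ~~~~^^^^^^^
  File "fitm.py", line 8, in samp
    X=C0+0;P=np.array([proj("top",C0-ey*a+U*b) for a,b in zip(r,u)],np.float32)
                       ~~~~^^^^^^^^^^^^^^^^^^^
  File "h.py", line 12, in proj
    p=vision.camera_params(n);v=p["R"]@np.asarray(X,float)+p["t"];v=p["K"]@v;return v[:2]/v[2]
ValueError: time passes only in moves, steps and waits
```

```bash
cat >> h.py <<'E'
import pickle,os
if not os.path.exists("cam.pkl"): pickle.dump({n:vision.camera_params(n) for n in("side","top")},open("cam.pkl","wb"))
_P=pickle.load(open("cam.pkl","rb"))
class _V:
    camera_params=staticmethod(lambda n:_P[n]); grab_frame=staticmethod(lambda n,v=vision:v.grab_frame(n))
vision=_V
E
python3 fitm.py
sed -n '/^C2=/,/peak/p' look.py > body.txt
cat > ang.py <<'E'
from h import *
np.set_printoptions(precision=1,suppress=True)
C=castplane("top",(318.0,187.0),F0,A);C2=C-4*A-1.4*ey-5.5*U
for i in (0,7,8,9,10,11):
    t=cv2.imread(f"pics/top{i}.png")
    if t is None: continue
    g=cv2.cvtColor(t,cv2.COLOR_BGR2GRAY).astype(np.float32)
    rr,aa=np.meshgrid(np.arange(-9,9.1,.5),np.arange(-9,9.1,.5));k=rr**2+aa**2<=81
    r=rr[k];u=aa[k];P=np.float32([proj("top",C2-ey*a+U*b) for a,b in zip(r,u)])
    v=cv2.remap(g,P[None,:,0].copy(),P[None,:,1].copy(),cv2.INTER_CUBIC)[0]
    w=np.clip(v-100,0,None);c=((r*w).sum()/w.sum(),(u*w).sum()/w.sum())
    print(i,"bright centroid",np.round(c,2),"angle %.1f"%np.degrees(np.arctan2(*c)))
E
python3 ang.py
```

```text
-135 ang -135.5 rad 47.5 contrast 14
-108 ang -107.8 rad 47.4 contrast 8
-81 ang -81.0 rad 47.7 contrast 9
-54 ang -53.0 rad 47.7 contrast 11
-27 ang -27.0 rad 47.4 contrast 13
0 ang -0.4 rad 47.4 contrast 15
54 ang 55.0 rad 46.5 contrast 9
81 ang 82.7 rad 47.8 contrast 9
108 ang 109.4 rad 48.1 contrast 12
135 ang 135.1 rad 47.7 contrast 10
[ 0.1 -0.5  0.4] [-0.5  0.3  0.1  1.  -0.2 -0.9 -0.3  0.1  0.7  0.5 -0.7]
[ 0.2 -0.4] [ 0.   0.8  0.5  1.2  0.  -0.6 -0.   0.4  1.1  1.  -0.1]
0 bright centroid [-1.3  4. ] angle -18.5
7 bright centroid [0.5 4.5] angle 5.7
8 bright centroid [2.6 3.7] angle 35.2[ WARN:0@0.392] global loadsave.cpp:275 findDecoder imread_('pics/top9.png'): can't open/read file: check file path/integrity
[ WARN:0@0.392] global loadsave.cpp:275 findDecoder imread_('pics/top10.png'): can't open/read file: check file path/integrity
[ WARN:0@0.392] global loadsave.cpp:275 findDecoder imread_('pics/top11.png'): can't open/read file: check file path/integrity
```

```bash
cat > prof.py <<'E'
from h import *
import sys
C=castplane("top",(318.0,187.0),F0,A);C2=C-4*A-1.5*ey-5.9*U
for i in sys.argv[1:]:
    g=cv2.cvtColor(cv2.imread(f"pics/top{i}.png"),cv2.COLOR_BGR2GRAY).astype(np.float32)
    for rad in(4,5,6,7,8,9,10):
        an=np.arange(-80,100,2);P=np.float32([proj("top",C2+rad*(-np.sin(np.radians(a))*ey+np.cos(np.radians(a))*U)) for a in an])
        v=cv2.remap(g,P[None,:,0].copy(),P[None,:,1].copy(),cv2.INTER_CUBIC)[0]
        j=v.argmax();k=abs(an-an[j])<=20;p=np.polyfit(an[k],v[k],2)
        k2=v>0.93*v.max();print(i,rad,"peak",an[j],"quad %.1f"%(-p[1]/2/p[0]),"max %d"%v.max(),"ends %d %d"%(v[0],v[-1]))
E
python3 prof.py 0 7 8
```

```text
0 4 peak -20 quad -17.4 max 127 ends 83 74
0 5 peak -20 quad -19.1 max 135 ends 77 73
0 6 peak -22 quad -19.6 max 141 ends 71 76
0 7 peak -22 quad -19.9 max 145 ends 66 85
0 8 peak -22 quad -20.2 max 151 ends 60 102
0 9 peak -20 quad -20.5 max 157 ends 56 120
0 10 peak -22 quad -21.4 max 160 ends 54 136
7 4 peak 0 quad 0.3 max 152 ends 88 82
7 5 peak 4 quad 1.9 max 159 ends 80 78
7 6 peak 2 quad 2.5 max 162 ends 71 77
7 7 peak 2 quad 2.7 max 163 ends 64 83
7 8 peak 4 quad 3.3 max 163 ends 57 97
7 9 peak 4 quad 3.7 max 161 ends 53 115
7 10 peak 6 quad 3.9 max 158 ends 52 131
8 4 peak 22 quad 23.5 max 144 ends 67 104
8 5 peak 24 quad 23.2 max 151 ends 60 100
8 6 peak 22 quad 22.0 max 155 ends 57 95
8 7 peak 22 quad 20.6 max 156 ends 55 96
8 8 peak 20 quad 19.4 max 156 ends 54 104
8 9 peak 18 quad 18.6 max 154 ends 53 117
8 10 peak 16 quad 18.6 max 151 ends 54 129
```

```bash
python3 -m crank '[{"tx":0.007,"ty":-0.035,"tz":0,"twist":0},{"tx":0.014,"ty":-0.07,"tz":0,"twist":0},{"tx":0.021,"ty":-0.105,"tz":0,"twist":0},{"tx":0.028,"ty":-0.14,"tz":0,"twist":0},{"tx":0.036,"ty":-0.175,"tz":0,"twist":0},{"tx":0.044,"ty":-0.21,"tz":0,"twist":0},{"tx":0.054,"ty":-0.24,"tz":0,"twist":-2},{"tx":0.06,"ty":-0.26,"tz":-0.02,"twist":-4}]' 0.034
python3 -m crank '[{"tx":0,"ty":0,"tz":-0.03,"twist":0},{"tx":0,"ty":0,"tz":-0.05,"twist":0},{"tx":0,"ty":0,"tz":-0.06,"twist":0},{"tx":0,"ty":0,"tz":-0.07,"twist":0},{"tx":0,"ty":0,"tz":-0.078,"twist":0},{"tx":0,"ty":0,"tz":-0.085,"twist":0},{"tx":0,"ty":0,"tz":-0.092,"twist":0},{"tx":0,"ty":0,"tz":-0.092,"twist":0}]'
python3 -m crank '[{"tx":0,"ty":0,"tz":0,"twist":0},{"tx":0,"ty":0,"tz":0,"twist":0},{"tx":0,"ty":0,"tz":0,"twist":0},{"tx":0,"ty":0,"tz":0,"twist":0},{"tx":0,"ty":0,"tz":0,"twist":0},{"tx":0,"ty":0,"tz":0,"twist":0},{"tx":0,"ty":0,"tz":0,"twist":0},{"tx":0,"ty":0,"tz":0,"twist":0}]' 0.018
python3 -m crank '[{"tx":0,"ty":0,"tz":0,"twist":-2},{"tx":0,"ty":0,"tz":0,"twist":-4},{"tx":0,"ty":0,"tz":0,"twist":-6},{"tx":0,"ty":0,"tz":0,"twist":-8},{"tx":0,"ty":0,"tz":0,"twist":-10},{"tx":0,"ty":0,"tz":0,"twist":-10},{"tx":0,"ty":0,"tz":0,"twist":-10},{"tx":0,"ty":0,"tz":0,"twist":-10}]'
python3 -m crank '[{"tx":0,"ty":0,"tz":0,"twist":0},{"tx":0,"ty":0,"tz":0,"twist":0},{"tx":0,"ty":0,"tz":0,"twist":0},{"tx":0,"ty":0,"tz":0.02,"twist":0},{"tx":0,"ty":0,"tz":0.05,"twist":4},{"tx":0,"ty":0,"tz":0.08,"twist":8},{"tx":-0.03,"ty":0.02,"tz":0.1,"twist":12},{"tx":-0.06,"ty":0.04,"tz":0.112,"twist":14}]' 0.034
python3 -m crank '[{"tx":0,"ty":0.03,"tz":0,"twist":0},{"tx":0,"ty":0.06,"tz":0,"twist":0},{"tx":0,"ty":0.09,"tz":0,"twist":0},{"tx":0,"ty":0.12,"tz":0,"twist":0},{"tx":0,"ty":0.15,"tz":0,"twist":0},{"tx":0,"ty":0.18,"tz":0,"twist":0},{"tx":0,"ty":0.21,"tz":0,"twist":0},{"tx":0,"ty":0.22,"tz":0,"twist":0}]'
python3 look.py 9 >/dev/null; python3 prof.py 9
```

```text
time: 19.52
eef_pos: [507.7, -261.1, 192.2]
tcp_rot: [2.281, -2.16, 0.014]
contact_force: [0.0, -0.1, 1.0]
width: 33.9
time: 20.18
eef_pos: [505.6, -254.1, 95.6]
tcp_rot: [2.287, -2.154, -0.002]
contact_force: [0.2, 1.4, 0.4]
width: 33.6
time: 20.85
eef_pos: [506.3, -254.5, 97.0]
tcp_rot: [-2.287, 2.154, -0.001]
contact_force: [0.2, 3.0, 3.2]
width: 25.2
time: 21.52
eef_pos: [506.3, -254.3, 96.8]
tcp_rot: [-2.091, 2.344, -0.0]
contact_force: [1.0, 3.9, 3.9]
width: 25.4
time: 22.18
eef_pos: [446.5, -215.8, 211.1]
tcp_rot: [2.363, -2.069, 0.006]
contact_force: [-0.4, 0.2, 1.1]
width: 33.9
time: 22.85
eef_pos: [445.3, 7.9, 208.1]
tcp_rot: [2.364, -2.069, -0.001]
contact_force: [0.6, 0.5, -0.3]
width: 33.8
9 4 peak 26 quad 26.1 max 139 ends 68 103
9 5 peak 24 quad 26.8 max 147 ends 61 99
9 6 peak 28 quad 26.6 max 153 ends 57 94
9 7 peak 26 quad 25.7 max 157 ends 56 96
9 8 peak 24 quad 25.0 max 159 ends 54 106
9 9 peak 22 quad 24.6 max 161 ends 52 120
9 10 peak 22 quad 25.4 max 162 ends 53 135
```

View pics/k9.png

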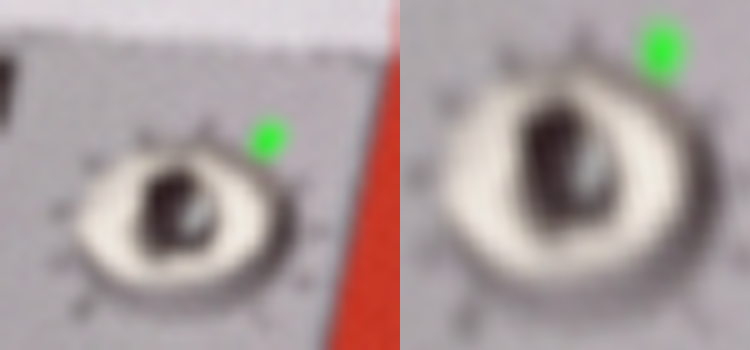

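```bash
cat > joint.py <<'E'
from h import *
import sys
from scipy.optimize import least_squares
C=castplane("top",(318.0,187.0),F0,A);C2=C-4*A-1.5*ey-5.9*U
ids=sys.argv[1:];an=np.arange(-120,121,4.)
for rad in(5,6,7,8,9,10):
    V=[]
    for i in ids:
        g=cv2.cvtColor(cv2.imread(f"pics/top{i}.png"),cv2.COLOR_BGR2GRAY).astype(np.float32)
        P=np.float32([proj("top",C2+rad*(-np.sin(np.radians(a))*ey+np.cos(np.radians(a))*U)) for a in an])
        V.append(cv2.remap(g,P[None,:,0].copy(),P[None,:,1].copy(),cv2.INTER_CUBIC)[0])
    V=np.array(V);n=len(ids)
    def f(p):
        c,s,amp=p[:n],p[n],p[n+1:2*n+1]
        L=amp[:,None]*np.exp(-.5*((an-c[:,None])/s)**2);R=V-L
        B=R.mean(0);return np.r_[(R-B).ravel(),.03*np.gradient(np.gradient(B))]
    x0=np.r_[np.interp(range(n),range(n),[-20,3,21,26,27,27][:n]),28,90*np.ones(n)]
    s=least_squares(f,x0,loss="soft_l1",f_scale=3);print(rad,np.round(s.x,1),"cost %.0f"%s.cost)
E
python3 joint.py 0 7 8 9
```

```text
5 [ -5.    4.7  21.2  22.5  45.2 119.8 152.2 145.  141. ] cost 353
6 [ -9.1   4.   19.6  21.8  39.1 115.6 146.5 138.9 136.9] cost 385
7 [-13.1   4.   19.5  22.8  34.2 104.6 131.5 124.7 125.6] cost 301
8 [-16.8   4.3  19.9  24.2  30.2  97.  117.8 112.  116.3] cost 233
9 [-19.    4.8  19.4  24.1  26.9  97.7 111.3 106.4 113.9] cost 280
10 [-20.7   4.7  18.2  22.9  23.9 100.  105.4 101.2 111.8] cost 390
```

```bash
python3 -m crank '[{"tx":0.007,"ty":-0.035,"tz":0,"twist":0},{"tx":0.014,"ty":-0.07,"tz":0,"twist":0},{"tx":0.021,"ty":-0.105,"tz":0,"twist":0},{"tx":0.028,"ty":-0.14,"tz":0,"twist":0},{"tx":0.036,"ty":-0.175,"tz":0,"twist":0},{"tx":0.044,"ty":-0.21,"tz":0,"twist":0},{"tx":0.054,"ty":-0.24,"tz":0,"twist":-3},{"tx":0.06,"ty":-0.26,"tz":-0.02,"twist":-6}]' 0.034
python3 -m crank '[{"tx":0,"ty":0,"tz":-0.03,"twist":0},{"tx":0,"ty":0,"tz":-0.05,"twist":0},{"tx":0,"ty":0,"tz":-0.06,"twist":0},{"tx":0,"ty":0,"tz":-0.07,"twist":0},{"tx":0,"ty":0,"tz":-0.078,"twist":0},{"tx":0,"ty":0,"tz":-0.085,"twist":0},{"tx":0,"ty":0,"tz":-0.092,"twist":0},{"tx":0,"ty":0,"tz":-0.092,"twist":0}]'
python3 -m crank '[{"tx":0,"ty":0,"tz":0,"twist":0},{"tx":0,"ty":0,"tz":0,"twist":0},{"tx":0,"ty":0,"tz":0,"twist":0},{"tx":0,"ty":0,"tz":0,"twist":0},{"tx":0,"ty":0,"tz":0,"twist":0},{"tx":0,"ty":0,"tz":0,"twist":0},{"tx":0,"ty":0,"tz":0,"twist":0},{"tx":0,"ty":0,"tz":0,"twist":0}]' 0.018
python3 -m crank '[{"tx":0,"ty":0,"tz":0,"twist":-2},{"tx":0,"ty":0,"tz":0,"twist":-4},{"tx":0,"ty":0,"tz":0,"twist":-6},{"tx":0,"ty":0,"tz":0,"twist":-7},{"tx":0,"ty":0,"tz":0,"twist":-7},{"tx":0,"ty":0,"tz":0,"twist":-7},{"tx":0,"ty":0,"tz":0,"twist":-7},{"tx":0,"ty":0,"tz":0,"twist":-7}]'
python3 -m crank '[{"tx":0,"ty":0,"tz":0,"twist":0},{"tx":0,"ty":0,"tz":0,"twist":0},{"tx":0,"ty":0,"tz":0,"twist":0},{"tx":0,"ty":0,"tz":0.02,"twist":0},{"tx":0,"ty":0,"tz":0.05,"twist":4},{"tx":0,"ty":0,"tz":0.08,"twist":8},{"tx":-0.03,"ty":0.02,"tz":0.1,"twist":12},{"tx":-0.06,"ty":0.04,"tz":0.112,"twist":13}]' 0.034
python3 -m crank '[{"tx":0,"ty":0.03,"tz":0,"twist":0},{"tx":0,"ty":0.06,"tz":0,"twist":0},{"tx":0,"ty":0.09,"tz":0,"twist":0},{"tx":0,"ty":0.12,"tz":0,"twist":0},{"tx":0,"ty":0.15,"tz":0,"twist":0},{"tx":0,"ty":0.18,"tz":0,"twist":0},{"tx":0,"ty":0.21,"tz":0,"twist":0},{"tx":0,"ty":0.22,"tz":0,"twist":0}]'
python3 look.py 10 >/dev/null; python3 prof.py 10; python3 joint.py 0 7 8 9 10
python3 -c "
from h import *
o=[]
for i in(0,9,10): o.append(cv2.resize(cv2.imread(f'pics/side{i}.png')[150:176,275:301],(260,260),interpolation=2))
cv2.imwrite('pics/sk.png',np.hstack(o));cv2.imwrite('pics/s10c.png',cv2.resize(cv2.imread('pics/side10.png')[120:280,120:340],None,fx=3,fy=3))"
```

```text
time: 23.62
eef_pos: [507.6, -261.2, 192.1]
tcp_rot: [2.242, -2.201, 0.014]
contact_force: [-0.1, 0.7, 0.7]
width: 34.1
time: 24.28
eef_pos: [505.6, -254.2, 95.6]
tcp_rot: [2.249, -2.193, -0.002]
contact_force: [0.1, -0.1, -0.5]
width: 34.0
time: 24.95
eef_pos: [506.3, -254.5, 97.0]
tcp_rot: [-2.249, 2.193, -0.001]
contact_force: [0.2, 3.5, 4.4]
width: 25.2
time: 25.62
eef_pos: [506.3, -254.3, 96.8]
tcp_rot: [-2.111, 2.326, -0.0]
contact_force: [0.7, 3.8, 4.7]
width: 25.1
time: 26.28
eef_pos: [446.5, -215.8, 211.0]
tcp_rot: [2.362, -2.07, 0.006]
contact_force: [-0.9, -0.1, 0.1]
width: 33.9
time: 26.95
eef_pos: [445.3, 7.9, 208.1]
tcp_rot: [2.363, -2.069, -0.001]
contact_force: [-0.9, -0.4, 0.6]
width: 33.8
10 4 peak 36 quad 33.3 max 154 ends 69 110
10 5 peak 32 quad 32.9 max 164 ends 60 107
10 6 peak 32 quad 31.8 max 171 ends 55 102
10 7 peak 30 quad 30.5 max 173 ends 53 103
10 8 peak 28 quad 30.0 max 173 ends 51 110
10 9 peak 28 quad 30.6 max 171 ends 50 122
10 10 peak 30 quad 31.7 max 170 ends 51 134
5 [ -4.3   5.   21.   22.2  26.6  44.6 122.9 155.7 148.5 144.5 159. ] cost 381
6 [ -9.6   4.   20.1  22.3  26.9  39.3 112.  142.7 135.3 133.3 149.2] cost 417
7 [-14.    4.   20.1  23.5  27.9  34.5 100.8 127.3 120.7 121.7 137.6] cost 380
8 [-17.4   4.3  20.2  24.6  28.6  30.5  95.2 115.6 110.1 114.5 129. ] cost 325
9 [-19.3   4.8  19.7  24.4  28.   27.1  96.9 110.2 105.5 113.1 124.7] cost 361
10 [-20.8   4.7  18.3  22.9  26.5  24.  100.  105.3 101.1 111.8 119.7] cost 467
```

View pics/sk.png

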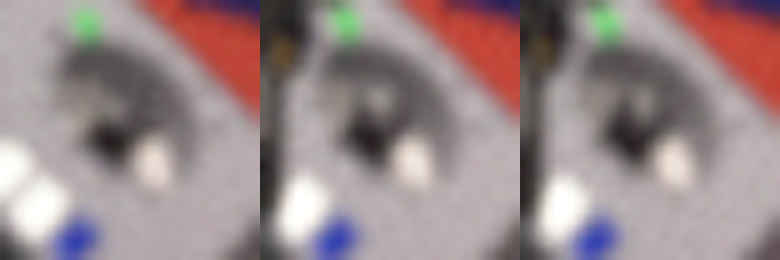

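View pics/k10.png

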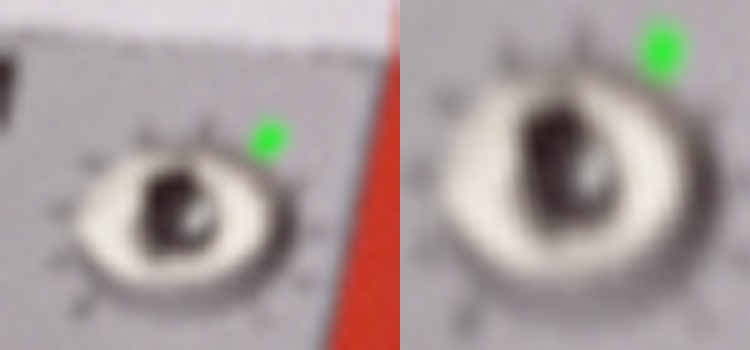

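View pics/top10.png

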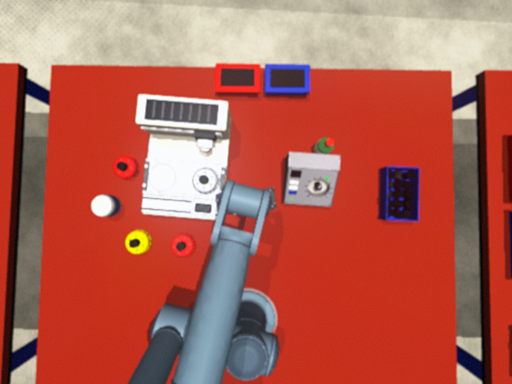

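```bash
python3 - <<'E'
from h import *
C=castplane("top",(318.0,187.0),F0,A);C2=C-4*A-1.5*ey-5.9*U
# green mark in side view gives the side camera's own bias on the face
G=castplane("side",(283.28,151.95),C,A)-(C2+4*A);print("green side r,u",-G@ey,G@U)
for i in(0,7,8,9,10):
    im=cv2.imread(f"pics/side{i}.png")
    for uv in((286.8,160),):pass
    g=cv2.cvtColor(im,cv2.COLOR_BGR2GRAY)[155:166,279:296];
    if i in(7,10):print(g)
    # brightest local spot
    x0,y0=284,156;p=cv2.cvtColor(im,cv2.COLOR_BGR2GRAY)[y0:164,x0:291].astype(float)
    w=np.clip(p-105,0,None)
    ys,xs=np.mgrid[y0:164,x0:291];c=((xs*w).sum()/w.sum(),(ys*w).sum()/w.sum());X=castplane("side",c,C2,A)-C2
    print(i,np.round(c,2),"r %.1f u %.1f ang %.0f"%(-X@ey,X@U,np.degrees(np.arctan2(-X@ey,X@U))))
E
```

```text
green side r,u 20.912793498443854 47.04442744921481
0 [286.23 160.11] r -1.6 u 10.7 ang -8
[[124 148 126 101  91  83  90  98 106 123 138 155 161 164 152 130 115]
 [136 142 115  86  81  82  83  89  88  97 113 128 149 167 170 149 129]
 [152 142 114 100  97  94  89  87  92  87  95 103 122 149 170 163 144]
 [168 153 129 119 121 112 105 105  93  89  87  92 108 132 157 162 158]
 [173 155 139 134 130 119 123 131 119  94  88  91 100 114 138 159 170]
 [167 155 145 138 131 114 116 136 130 103  84  89  97 104 124 155 177]
 [172 164 155 143 117  88  86 112 117  93  82  95 100 108 122 150 171]
 [179 180 168 145 101  62  55  78  88  79  89  99 111 118 116 140 161]
 [184 181 168 135  89  50  45  51  59  81 117 135 132 123 127 140 157]
 [180 178 169 140 110  75  44  41  68 116 166 190 168 138 132 141 161]
 [178 179 172 164 145 111  81  63  83 149 202 220 197 151 136 147 169]]
7 [286.95 159.74] r 3.9 u 9.7 ang 22
8 [287.64 159.8 ] r 7.0 u 7.3 ang 44
9 [287.26 159.85] r 4.9 u 8.3 ang 31
[[ 99 126 124 100  90  87  87  98 107 118 141 156 165 164 151 129 111]
 [118 132 115  89  85  83  82  87  90 101 106 127 145 167 167 150 128]
 [142 142 118 101  96  92  90  85  90  93  97 104 129 151 167 163 144]
 [162 148 129 124 120 110 101 102 104  97  88  93 108 129 151 164 158]
 [167 159 138 136 131 120 104 116 127 107  92  95 101 112 137 161 169]
 [166 158 143 138 129 109  86 112 131 106  93  93  98 110 127 154 176]
 [173 168 158 140 120  85  70  93 110  95  82  93 104 110 123 146 170]
 [179 177 165 145 104  63  52  68  82  76  86 100 111 112 121 142 159]
 [181 179 168 138  93  52  42  51  55  77 114 139 134 126 127 138 156]
 [182 180 168 140 109  77  46  38  63 116 166 191 168 135 128 140 164]
 [177 177 172 161 143 115  80  56  89 148 207 220 192 154 134 150 166]]
10 [287.62 159.89] r 6.5 u 7.1 ang 42
```

```bash
python3 - <<'E'
from h import *
a=cv2.imread("pics/top0.png").astype(int);b=cv2.imread("pics/top10.png").astype(int)
for n,(x0,y0,x1,y1) in dict(bin=(375,160,425,225),tin=(85,190,122,220),cleaner=(314,134,338,152),carriage=(190,130,220,155)).items(): print(n,"mean diff %.1f"%abs(a-b)[y0:y1,x0:x1].mean())
for i in(4,10):
    for q in darkblobs(cv2.imread(f"pics/top{i}.png"),195,170,212,188,130): print("cup",np.round(q,2),np.round(cast("top",q,144.5),1))
print(robot.observe()["contact_force"]); robot.finish_job()
E
```

```text
bin mean diff 2.8
tin mean diff 3.0
cleaner mean diff 3.2
carriage mean diff 3.8
cup [203.39 179.32  53.  ] [520.9 157.6 144.5]
cup [203.39 179.32  54.  ] [520.9 157.6 144.5]
[ 0.34979225 -0.284393    0.3049497 ]
the job is handed in; nothing more can be done
```

I slid the cup to the etched star, then turned the knob clockwise to the green mark. I released both and handed the job in at about 27 s, with the gripper open and clear of everything. The knob's exact angle is the one thing my checks do not fully settle.

- **Cup:** I gripped it by its black grip and slid it along the plate without lifting it. The top view puts it about 1.2 mm from the star and the side view about 2 mm. It had not moved in the last picture.
- **Knob:** I turned it in four short regrasped strokes, because the tool can only twist about the vertical and the knob's axis leans 35 degrees. Angles are clockwise from the panel's uphill direction, where the green mark sits at 27°.

| Check of the white line | Reading |
|---|---|
| Top view, background removed | about 27–28° |
| Top view, plain brightness peak | 30–33° |
| Side view | about 42° |

- The side view has about one pixel of resolution there and its reading of the green mark was off too, so I gave it little weight. My best estimate is within about 3° of the mark, possibly slightly past it.
- **Contact:** during one descent into the knob's well a finger touched the rim with about 6 N. I backed off and re-aimed.
- **Bystanders:** the bin, tin and cleaner bottle look unchanged between the first and last top pictures.

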